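# Clamp a casting mould in the screw jig

### The arm

A 6-joint arm with a two-finger parallel gripper is mounted at the origin on the work surface. World frame = base frame: x ahead of the robot, y to its left, z up, the work surface at z = 0. Lengths are in m, angles in rad, forces in N, time in s.
With the tool pointing down it reaches from about 0.25 to 0.775 m from the base axis. Payload 4 kg.
Tool frame: the origin (TCP) lies at the centre of the arm's flange, where the gripper is bolted on; the fingertips stand 173 mm ahead of it and the grasp point (between the pads) lies r.grip_depth ahead of it (r.grip_depth is the distance from the TCP to the grasp point, in m); x points along the fingers, z is the direction in which the jaws open and shut, and the axes are right-handed (so a half turn about x gives the same grasp; the last joint's range is limited). The gripper opens to 85 mm and grips with 20 to 120 N. Pads are 22 mm wide; open, the fingers measure 114 mm over their backs; the gripper's body (76 mm by 85 mm) begins 54 mm behind the grasp point. The pads swing forward as they close: fully open they stand 13 mm farther back than shut.
Start: joints at [1.123, 0.087, 1.371, -0, 1.684, -0.103], TCP at [0.186, 0.518, 0.405] pointing down, gripper open.
Joint ranges: [-3.1, 3.1], [-0.76, 2.03], [0.27, 2.55], [-1.08, 4.22], [0.17, 2.65], [-2.57, 2.57]. Speed limits (rad/s): [2.79, 2.79, 3.14, 3.14, 3.14, 3.14].

### API

Orientations are given as a rotation vector (axis times angle).
In Python, from bench import r, vision, finish_job, recognise, masks_of, spot_point gives the robot as it stands. The module is installed in compiled form; this text tells all that it offers.
- The arm moves only by the shell command python3 -m pendant 'ROWS' [FORCE]. ROWS is a JSON object of lists of equal length, an entry for each row: "fingers": the opening, from -1 (shut) to 1 (fully open); "linear": the shift along the tool's x, y, z each as a share of 20 mm, from -1 to 1, a list of three; "twist": the turn, a rotation vector about the tool's x, y, z each as a share of 0.12 rad, from -1 to 1, a list of three. In form: {"fingers": [fingers, ...], "linear": [[x, y, z], ...], "twist": [[wx, wy, wz], ...]}. A call has exactly 5 rows; each row shifts and turns the pose as measured when the row begins, along the tool's axes as they then stand; what a row does not reach is not made up. A row lasts 1/10 s, in which the tool goes at most 50 mm and 8.59 degrees, less where a joint would pass 70% of its speed; a pose out of reach is approached as far as the arm can. A call with a number of a shift or a turn outside -1 to 1 is refused whole. A call with a gripper value outside its range is refused whole. The fingers move at their own pace and stop on an object; FORCE is the grip in N (left out, the last holds). Time passes only in rows, so rows that do not move let the fingers close, or fill a call up. It gives the time, the measured TCP pose, the force and the opening at its end, in the units of the state.
- r.observe(): the state, without advancing time (a new reading comes with each control period).
- vision.capture(name): name is "scene" or "top" or "wrist"; returns a dict with "pixels" (480x640x3 uint8, red, green, blue), "mtx" (3x3 intrinsics, pixels), "extrinsics" (4x4, takes a point from camera to world coordinates); the wrist camera has in their place "tool_from_camera" (4x4, takes a point from camera to tool coordinates, whose origin is the TCP and whose axes are the tool frame's). Camera axes: x right, y down, z forward; pixel columns grow to the right and rows downward; lengths in m; the calibration is good to about 2 mm. The wrist camera is an equidistant fisheye: a pixel r from the principal point sees the ray r / f radians off the axis. A picture is of the moment at which its call begins: read the wrist's pose just before it. There is no depth.
- finish_job(): hands the job in, once; it reports no verdict.
Trained networks look in a picture, given as the dict that the camera call returned (one of the last four; its "shot" number tells which), for a name from the list of things; names that differ only in an ending like _2 or _b are one class to them, and where a whole thing is asked for, a point or a joint stands for the part that bears it (a point fixed in the world has none). Each returns a list of dicts, best first, with "conf" (0 to 1); they miss things now and then, are a little off and sometimes report something else, mostly with a low value. They report only what shows in the picture. A call takes as long as a camera call. They do not tell look-alikes from the thing itself.
- recognise(picture, name): "bbox" ([left, top, right, bottom] in pixels, round what is visible of it).
- masks_of(picture, name): "region" (480x640 bool, what is visible of it) and "bbox" ([left, top, right, bottom] in pixels, round what is visible of it).
- spot_point(picture, name): "position" ([row, column] in pixels: a listed point, or the origin of a listed thing).
The state is a dict: "time": time; "joint_positions": joint angles; "dq": joint speeds; "effort": joint torques, N m; "eef_pos": TCP position; "orientation": TCP orientation; "wrist_force": force on the tool from outside, world axes, zero at the start; "moment": the same for the moment, N m; "gripper_width": finger opening in m.
Only numpy, scipy, OpenCV 4.12 (cv2) and the standard library are available. Lean on these libraries where they do the work, as an engineer would, in place of code of your own. Each camera call takes 0.05 s, during which the arm holds its last target.

### The job

Gently push the two-part fish mould along the jig until it is fully home against the end stop. Then turn the clamp's wing knob clockwise until its rubber foot just touches the mould, and tighten it exactly one quarter turn beyond that touch, no more. Let go and leave the other things on the bench alone.

Things in the scene. Friction and masses are not known exactly. Their poses are not given: they have to be found in the camera images.
- bed: aluminium bed of the clamping jig, 320 x 110 x 10 mm, fixed to the bench. Origin on its underside (bench height) straight under the clamp's screw axis; +x points along the rails to the end stop. Two guide rails, 8 mm high above the bed, 77 mm apart inside, run from x = -190 to +55 mm; the stop is a crossbar with its face at x = +55 mm, 24 mm high.
- clamp: grey screw clamp fixed on the bed; origin and axes coincide with the bed's. A post behind the stop (x = +79 to +105 mm) carries an arm 34 mm wide, underside at z = 75 mm, top at 95 mm (x = -20 to +105 mm), through which the vertical screw passes at x = y = 0.
- screw_axis (a point): point on the screw axis at the top of the clamp's arm, 95 mm above the bench. Below the arm the screw carries a round rubber foot, 36 mm across. How far the foot hangs below the knob varies by up to 4 mm between starts and is not measured, so the touch must be felt. It starts 1 to 6 mm above the height of the mould's plywood plate, so the mould slides in under it.
- knob_grip (a point): centre of the wing knob's bar, where to grip it: a black bar 64 mm long, 12 mm thick, 24 mm high (12 mm above and below this point), on the screw axis over the arm, about 138 mm above the bench. It sinks as the screw goes down.
- knob (a joint): angle of the wing knob (rad), growing clockwise seen from above (tightening); at 0 the bar lies along the bed's x axis. The screw advances 12 mm per turn and stays where it is left. Free turning takes about 0.05 N m; past the touch it grows, by 0.1 N m within about 0.3 rad and by about 0.3 N m at a quarter turn, where the clamp presses with 43 N (15 N per rad). Start to touch: 0.5 to 3.2 rad.
- mould_tail (a point): centre of the mould's flat tail end face, the face to push on: 52 mm wide, 30 mm high, 15 mm above the mould's underside, facing the bed's -x. The mould starts 35 to 60 mm short of home; home, this point is at x = -105 mm in the bed's frame.
- mould: two-part fish mould, green fibreglass, 160 mm long, 0.3 to 0.65 kg, loose between the rails, head to the stop. Origin on its underside under the middle of its plywood plate, 105 mm ahead of the tail face and 55 mm behind the head; x towards the head. Flange 72 mm wide, 18 mm high; the flat plate on top, 56 x 40 mm, 36 mm above the underside, takes the clamp's foot.
- spare_b: bystander, leave alone: another spare mould half, 160 x 55 x 26 mm, farther to the left
- tin_open: bystander, leave alone: an empty open steel tin, 90 mm wide, 60 mm high
- tin_shut: bystander, leave alone: a closed steel paint tin, 90 mm wide, 110 mm high
- brush: bystander, leave alone: a paint brush lying flat, about 200 mm long
- drill: bystander, leave alone: a cordless drill standing on its battery, 195 mm high
- spare_a: bystander, leave alone: a spare open mould half, 160 x 55 x 26 mm, lying beside the jig on its left (+y) side
- scraper: bystander, leave alone: a scraper with wooden handle, 150 mm long, lying beside the jig on its right (-y) side
There are look-alikes about, which are no part of the job. What is shaped like the mould but pink or red is not meant.

How it is judged:
On the way, in this order (a step that is already met when the one before it is completed fails the run):
1. the mould is home against the end stop (within 3 mm) with the foot not yet pressing on it (x of mould_tail in the frame of bed above -0.108 m and contact force between clamp and mould below 0.5 N), for 0.2 s.
2. the foot touches the mould, which is still home (x of mould_tail in the frame of bed above -0.108 m and contact force between clamp and mould above 2 N), for 0.05 s.
At the end, for the whole second after the job is handed in: the mould lies within 3 mm of home against the stop, at rest, and is clamped with 37 to 50 N, which is a quarter turn past the touch, give or take about 24 degrees; the robot is clear of everything (x of mould_tail in the frame of bed above -0.108 m and contact force between clamp and mould between 37 and 50 N and linear speed of mould below 0.01 m/s).
It fails at once if the clamp is overtightened: it presses on the mould with more than 58 N (nearly 60 degrees too far) (contact force between clamp and mould above 58 N).
It fails at once if the mould is rammed or squeezed by the fingers with more than 40 N (contact force between the fingers and mould above 40 N).
It fails at once if a bystander is moved by more than 30 mm (distance of any of spare_b, tin_open, tin_shut, brush, drill, spare_a, scraper from where it was at the start of the episode above 0.03 m).
It also fails if it takes over 72 s, if anything falls off the work surface, if the arm or the gripper's body presses on something with over 40 N, if the wrist force passes 120 N, or if a joint passes its speed limit or range.

## Working session

There is one attempt and no reset: what is moved stays moved. The work goes in short steps, Python scripts to look and compute and a shell command to move; the robot and the scene stay as the last step left them, time stands still between calls to the robot, and variables do not carry over. Pictures are saved under pics/ and viewed, and the job is handed in when it is done.

```bash
mkdir -p pics; ls; python3 - <<'E'
from bench import r,vision,recognise,spot_point
import cv2,numpy as np
o=r.observe();print({k:np.round(v,3) for k,v in o.items()},r.grip_depth)
for n in ["scene","top"]:
    p=vision.capture(n);cv2.imwrite(f"pics/{n}0.png",p["pixels"][:,:,::-1])
    print(n,p["mtx"].tolist(),np.round(p["extrinsics"],4).tolist())
    for t in ["screw_axis","knob_grip","mould_tail","mould","bed"]:
        print(t,[(np.round(d["position"],1).tolist(),round(d["conf"],2)) for d in spot_point(p,t)[:3]])
E
```

```text
pics
{'time': np.float64(0.0), 'joint_positions': array([ 1.123,  0.088,  1.372,  0.   ,  1.684, -0.103]), 'dq': array([-0.002,  0.   , -0.001, -0.   ,  0.001,  0.001]), 'effort': array([-2.0000e-03, -3.5187e+01, -3.1327e+01, -0.0000e+00,  1.1000e-02,
       -0.0000e+00]), 'eef_pos': array([0.186, 0.518, 0.404]), 'orientation': array([-0.953,  1.355,  0.951]), 'wrist_force': array([ 0.614,  0.285, -0.937]), 'moment': array([-0.028, -0.027,  0.013]), 'gripper_width': np.float64(0.085)} 0.1547
scene [[555.859578359484, 0.0, 312.52924023975095], [0.0, 555.859578359484, 227.73567565220145], [0.0, 0.0, 1.0]] [[-0.0939, 0.5715, -0.8152, 1.5234], [0.9955, 0.0627, -0.0707, 0.0719], [0.0107, -0.8182, -0.5748, 0.8386], [0.0, 0.0, 0.0, 1.0]]
screw_axis [([266.0, 293.8], 0.59)]
knob_grip [([250.5, 292.0], 0.57), ([301.1, 293.5], 0.47)]
mould_tail [([245.4, 312.5], 0.97), ([320.7, 394.5], 0.89), ([257.0, 355.7], 0.6)]
mould [([263.8, 397.0], 0.73), ([330.7, 442.3], 0.68), ([284.5, 303.1], 0.63)]
bed [([300.0, 294.0], 0.78)]
top [[594.9988094911525, 0.0, 321.25059184451567], [0.0, 594.9988094911525, 246.8337198227455], [0.0, 0.0, 1.0]] [[0.0116, -0.9842, 0.1765, 0.2749], [-0.9999, -0.012, -0.001, 0.0164], [0.0032, -0.1765, -0.9843, 1.492], [0.0, 0.0, 0.0, 1.0]]
screw_axis [([217.1, 349.2], 0.91), ([211.8, 344.9], 0.56)]
knob_grip [([211.9, 345.9], 0.48)]
mould_tail [([280.9, 336.5], 0.76), ([284.3, 291.2], 0.76), ([197.9, 258.1], 0.74)]
mould [([196.2, 218.6], 0.95), ([245.4, 341.4], 0.69), ([270.9, 249.1], 0.58)]
bed [([219.0, 342.7], 0.85)]
```

View pics/scene0.png

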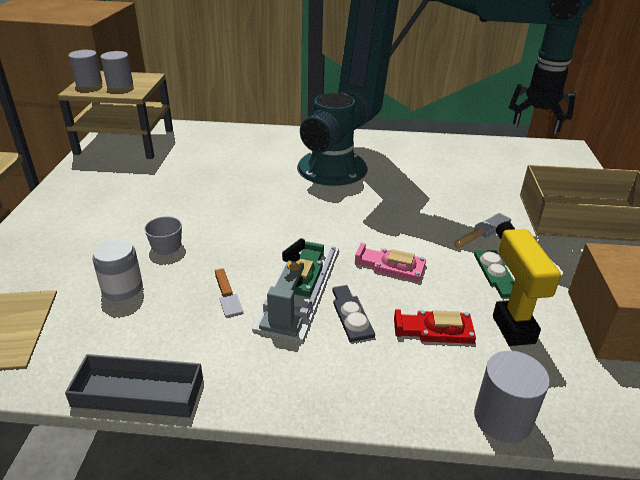

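View pics/top0.png

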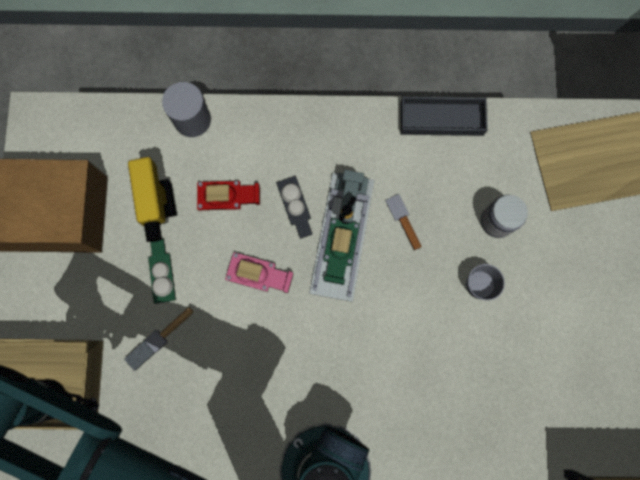

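The jig is at about (340, 235) in the top view, with the green mould in it (tail near (337, 281), plate near (341, 240)) and the clamp at (347, 205). I'll zoom in.

```bash
python3 - <<'E'
import cv2
a=cv2.imread("pics/top0.png")[155:305,290:400];cv2.imwrite("pics/topz.png",cv2.resize(a,None,fx=4,fy=4,interpolation=cv2.INTER_CUBIC))
a=cv2.imread("pics/scene0.png")[225:345,240:350];cv2.imwrite("pics/scz.png",cv2.resize(a,None,fx=5,fy=5,interpolation=cv2.INTER_CUBIC))
E
```

```text
(no output)
```

View pics/topz.png

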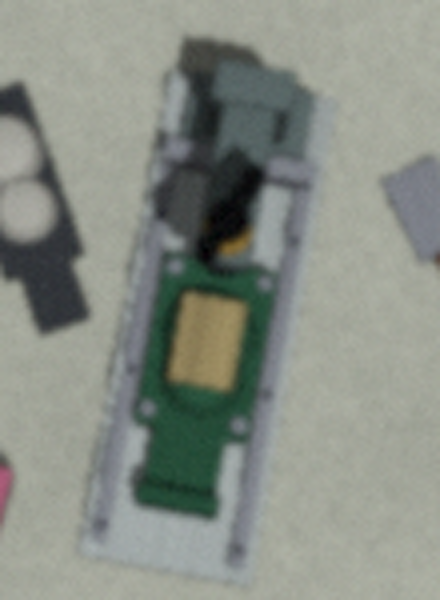

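View pics/scz.png

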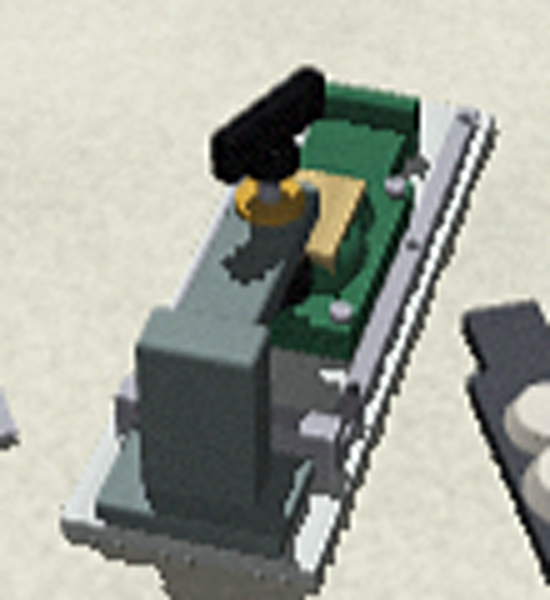

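```bash
cat > h.py <<'E'
import numpy as np
K={};E={}
K["scene"]=np.array([[555.8596,0,312.529],[0,555.8596,227.7357],[0,0,1]])
E["scene"]=np.array([[-0.0939,0.5715,-0.8152,1.5234],[0.9955,0.0627,-0.0707,0.0719],[0.0107,-0.8182,-0.5748,0.8386],[0,0,0,1]])
K["top"]=np.array([[594.9988,0,321.2506],[0,594.9988,246.8337],[0,0,1]])
E["top"]=np.array([[0.0116,-0.9842,0.1765,0.2749],[-0.9999,-0.012,-0.001,0.0164],[0.0032,-0.1765,-0.9843,1.492],[0,0,0,1]])
def proj(c,P):
    P=np.atleast_2d(P);q=(P-E[c][:3,3])@E[c][:3,:3];u=q@K[c].T;return u[:,:2]/u[:,2:]
def ray(c,uv,z):
    d=E[c][:3,:3]@np.linalg.inv(K[c])@np.array([uv[0],uv[1],1.]);o=E[c][:3,3];return o+d*(z-o[2])/d[2]
def b2w(p,P):
    x,y,a=p[:3];P=np.atleast_2d(P).astype(float);c,s=np.cos(a),np.sin(a)
    return np.c_[x+c*P[:,0]-s*P[:,1],y+s*P[:,0]+c*P[:,1],P[:,2]]
E
cat > fit.py <<'E'
from h import *
from scipy.optimize import least_squares
T=lambda u,v:(u/4+290-.4,v/4+155-.4); S=lambda u,v:(u/5+240-.4,v/5+225-.4)
def obs(p):
    b=p[3]
    return [("top",T(80,550),(b,.055,.01)),("top",T(253,582),(b,-.055,.01)),("top",T(333,97),(b+.32,-.055,.01)),
    ("scene",S(63,522),(b+.32,-.055,.01)),("scene",S(318,565),(b+.32,.055,.01)),("scene",S(495,120),(b,.055,.01)),
    ("scene",S(268,198),(0,0,.098)),("top",T(293,158),(.055,-.045,.034)),]
def f(p):return np.concatenate([proj(c,b2w(p,P))[0]-uv for c,uv,P in obs(p)])
s=least_squares(f,[.45,-.03,-.1,-.2],loss="soft_l1");p=s.x;print(p,np.degrees(p[2]));print(np.round(f(p).reshape(-1,2),1))
for uv in [T(175,500)]: print(uv)
w=b2w(p,(-.16,0,0));
# tail from top: top edge corners of the tail face, z=.04
def w2b(P):
    c,s_=np.cos(p[2]),np.sin(p[2]);d=np.array(P)[:2]-p[:2];return [c*d[0]+s_*d[1],-s_*d[0]+c*d[1]]
for uv in [T(135,505),T(215,518)]: print("tail",ray("top",uv,.04),w2b(ray("top",uv,.04)))
for uv in [T(183,290),T(250,298),T(168,380),T(235,392)]: print("plate",w2b(ray("top",uv,.046)))
for uv in [T(205,255),T(258,160)]: print("knob top ends",w2b(ray("top",uv,.15)))
for uv in [S(225,140),S(310,75)]: print("knob sc ends",w2b(ray("scene",uv,.15)))
E
python3 fit.py
```

```text
[ 0.62141348 -0.04603921 -0.16628616 -0.20858818] -9.52749524668466
[[-0.1  0.3]
 [ 0.1  0.1]
 [ 0.8 -0.5]
 [ 0.3 -0. ]
 [ 0.8  1.9]
 [ 0.3 -1.3]
 [ 0.   3. ]
 [ 4.2  2. ]]
(333.35, 279.6)
tail [0.45052477 0.00878633 0.04      ] [np.float64(-0.17760629005206796), np.float64(0.025783638115924743)]
tail [ 0.44309933 -0.0403383   0.04      ] [np.float64(-0.17679815212515423), np.float64(-0.02389244840999931)]
plate [np.float64(-0.040883084058667536), np.float64(0.020039684422759736)]
plate [np.float64(-0.03849444775803349), np.float64(-0.021763895003963578)]
plate [np.float64(-0.09840386755713751), np.float64(0.01933774439384634)]
plate [np.float64(-0.09846692803264727), np.float64(-0.022604329829509523)]
knob top ends [np.float64(-0.04064618975791777), np.float64(0.009963460839842266)]
knob top ends [np.float64(0.02066888531593513), np.float64(-0.0106958114669331)]
knob sc ends [np.float64(0.020916605003461305), np.float64(-0.01144267280665814)]
knob sc ends [np.float64(-0.031162980399833645), np.float64(0.009548905046655572)]
```

```bash
sed -i 's/b=p\[3\]/b=-.2/; s/(0,0,.098)/(0,0,.098+p[3])/; s/,-.1,-.2\]/,-.1,0]/' fit.py; python3 fit.py
cat > st.py <<'E'
import sys,numpy as np
from bench import r
from scipy.spatial.transform import Rotation as R
from h import *
def state(p):
    o=r.observe();Rt=R.from_rotvec(o["orientation"]).as_matrix();P=np.array(o["eef_pos"])
    c,s=np.cos(p[2]),np.sin(p[2]);B=np.array([[c,-s,0],[s,c,0],[0,0,1]])
    return o,Rt,P,B
def go(p,bx,by,z,ang):
    """target TCP in bed frame, jaws (tool z) at angle ang from bed y, x down; prints needed shift/turn in tool axes"""
    o,Rt,P,B=state(p)
    t=np.array([p[0],p[1],0])+B@np.array([bx,by,z])
    j=p[2]+np.pi/2-ang
    best=None
    for k in (0,1):
        a=j+k*np.pi;zt=np.array([np.cos(a),np.sin(a),0]);xt=np.array([0,0,-1.]);Rg=np.c_[xt,np.cross(zt,xt),zt]
        w=R.from_matrix(Rt.T@Rg).as_rotvec();print("turn",k,np.round(w,3),"shares",np.round(w/.12,2))
    d=t-P;print("shift world",np.round(d,4),"tool shares now",np.round(Rt.T@d/.02,2))
    print("tcp bed",np.round(B.T@(P-[p[0],p[1],0]),4),"q",np.round(o["joint_positions"],3),"t",round(o["time"],2))
    print("F",np.round(o["wrist_force"],2),"M",np.round(o["moment"],3),"w",round(o["gripper_width"],4)); print("tool x,z in bed",np.round(B.T@Rt[:,0],3),np.round(B.T@Rt[:,2],3))
E
```

```text
[ 0.61356535 -0.0449545  -0.16695204  0.00199158] -9.565647243428701
[[-0.   0. ]
 [ 0.2 -0.1]
 [ 1.  -0.7]
 [ 0.1  0.1]
 [ 0.6  2.1]
 [ 0.2 -1.2]
 [ 1.  -0. ]
 [ 3.8  5. ]]
(333.35, 279.6)
tail [0.45052477 0.00878633 0.04      ] [np.float64(-0.16970415736973893), np.float64(0.025899927503455322)]
tail [ 0.44309933 -0.0403383   0.04      ] [np.float64(-0.16886294141330466), np.float64(-0.02377560988824936)]
plate [np.float64(-0.032977156915543454), np.float64(0.020247016046386825)]
plate [np.float64(-0.030560685064355286), np.float64(-0.021554963572471973)]
plate [np.float64(-0.09049746025548484), np.float64(0.019506774353983007)]
plate [np.float64(-0.09053259241628159), np.float64(-0.022435332561530203)]
knob top ends [np.float64(-0.032733553132610414), np.float64(0.010170952440016996)]
knob top ends [np.float64(0.02859526490096104), np.float64(-0.010447486932612379)]
knob sc ends [np.float64(0.028843481852036668), np.float64(-0.011194183155692868)]
knob sc ends [np.float64(-0.02325006983337748), np.float64(0.009762711398365178)]
```

```bash
sed -i '1i PB=[0.6136,-0.0450,-0.167]' h.py; python3 -c "
from st import *
go(PB,-.215,0,.28,0)"
```

```text
turn 0 [-0.178  0.    -0.   ] shares [-1.48  0.   -0.  ]
turn 1 [ 2.964 -0.    -0.   ] shares [24.7 -0.  -0. ]
shift world [ 0.2157 -0.5269 -0.1248] tool shares now [  6.23 -19.05 -21.15]
tcp bed [-0.5153  0.4837  0.4048] q [ 1.123  0.087  1.371  0.     1.684 -0.103] t 0.6
F [ 0.15 -0.65 -0.49] M [ 0.019 -0.064  0.018] w 0.0857
tool x,z in bed [-0.  0. -1.] [0.177 0.984 0.   ]
```

```bash

python3 -m pendant '{"fingers":[-1,-1,-1,-1,-1],"linear":[[0,0,0],[0,0,0],[0,-0.6,-1],[0,-0.6,-1],[0,-0.6,-1]],"twist":[[-0.75,0,0],[-0.75,0,0],[0,0,0],[0,0,0],[0,0,0]]}' 40
python3 -m pendant '{"fingers":[-1,-1,-1,-1,-1],"linear":[[0,-0.6,-1],[0,-0.6,-1],[0,-0.6,-1],[0,-0.6,-1],[0,-0.6,-1]],"twist":[[0,0,0],[0,0,0],[0,0,0],[0,0,0],[0,0,0]]}'
python3 -m pendant '{"fingers":[-1,-1,-1,-1,-1],"linear":[[0,-0.6,-1],[0,-0.6,-1],[0,-0.6,-1],[0,-0.6,-1],[0,-0.6,-1]],"twist":[[0,0,0],[0,0,0],[0,0,0],[0,0,0],[0,0,0]]}'
python3 -c "
from st import *
go(PB,-.215,0,.28,0)"
```

```text
time: 1.1
eef_pos: [0.2118, 0.4529, 0.4042]
orientation: [-1.095, 1.278, 1.097]
wrist_force: [0.8, 0.1, -0.9]
gripper_width: 0.0126
time: 1.6
eef_pos: [0.2568, 0.3405, 0.4046]
orientation: [-1.096, 1.275, 1.097]
wrist_force: [1.0, -0.2, -0.5]
gripper_width: -0.0002
time: 2.1
eef_pos: [0.3017, 0.2277, 0.4055]
orientation: [-1.097, 1.271, 1.097]
wrist_force: [0.3, 0.2, 0.0]
gripper_width: 0.0001
turn 0 [0.017 0.004 0.003] shares [0.14 0.03 0.03]
turn 1 [-3.125 -0.005  0.006] shares [-26.04  -0.04   0.05]
shift world [ 0.0999 -0.237  -0.1255] tool shares now [  6.25  -6.69 -10.99]
tcp bed [-0.3529  0.2171  0.4055] q [ 4.960e-01 -3.090e-01  1.727e+00  1.000e-03  1.718e+00 -9.240e-01] t 2.1
F [0.25 0.2  0.04] M [-0.043  0.006 -0.01 ] w 0.0001
tool x,z in bed [ 0.003  0.004 -1.   ] [-0.017  1.     0.004]
```

```bash

python3 -m pendant '{"fingers":[-1,-1,-1,-1,-1],"linear":[[0,-0.62,-1],[0,-0.62,-1],[0,-0.62,-1],[0,-0.62,-1],[0,-0.62,-1]],"twist":[[0.1,0,0],[0,0,0],[0,0,0],[0,0,0],[0,0,0]]}'
python3 -m pendant '{"fingers":[-1,-1,-1,-1,-1],"linear":[[0.5,-0.62,-1],[0.5,-0.62,-1],[0.5,-0.62,-1],[0.5,-0.62,-1],[0.5,-0.62,-1]],"twist":[[0,0,0],[0,0,0],[0,0,0],[0,0,0],[0,0,0]]}'
python3 -c "
from st import *
go(PB,-.215,0,.28,0)"
```

```text
time: 2.6
eef_pos: [0.3474, 0.1142, 0.4067]
orientation: [-1.089, 1.272, 1.086]
wrist_force: [0.5, 0.5, 0.1]
gripper_width: 0.0
time: 3.1
eef_pos: [0.3942, 0.0008, 0.3585]
orientation: [-1.092, 1.265, 1.079]
wrist_force: [0.6, 0.2, 1.1]
gripper_width: 0.0002
turn 0 [0.004 0.008 0.016] shares [0.03 0.07 0.14]
turn 1 [-3.137 -0.026  0.012] shares [-26.14  -0.21   0.1 ]
shift world [ 0.0074 -0.0101 -0.0785] tool shares now [ 3.93 -0.38 -0.47]
tcp bed [-0.224   0.0087  0.3585] q [-0.145 -0.263  1.785  0.007  1.603 -1.553] t 3.1
F [0.59 0.23 1.09] M [0.011 0.043 0.04 ] w 0.0002
tool x,z in bed [ 0.016  0.008 -1.   ] [-0.004  1.     0.008]
```

```bash

python3 -m pendant '{"fingers":[-1,-1,-1,-1,-1],"linear":[[0.5,-0.2,-0.25],[0.5,-0.2,-0.25],[0.5,0,0],[0.5,0,0],[0,0,0]],"twist":[[0,0.07,0.15],[0,0,0],[0,0,0],[0,0,0],[0,0,0]]}'
python3 - <<'E'
from st import *
from bench import vision,spot_point
import cv2
go(PB,-.215,0,.28,0)
o,Rt,P,B=state(PB)
p=vision.capture("wrist");cv2.imwrite("pics/w1.png",p["pixels"][:,:,::-1])
print(p["mtx"].tolist(),np.round(p["tool_from_camera"],4).tolist(),P.tolist(),Rt.tolist())
for t in ["screw_axis","knob_grip","mould_tail","mould","bed"]:
        print(t,[(np.round(d["position"],1).tolist(),round(d["conf"],2)) for d in spot_point(p,t)[:3]])
E
```

```text
time: 3.6
eef_pos: [0.4005, -0.0111, 0.3143]
orientation: [-1.083, 1.287, 1.091]
wrist_force: [-0.6, -0.1, 0.2]
gripper_width: -0.0
turn 0 [ 0.002 -0.    -0.006] shares [ 0.01 -0.   -0.05]
turn 1 [-3.14  0.01 -0.  ] shares [-26.17   0.08  -0.  ]
shift world [ 0.0011  0.0018 -0.0343] tool shares now [ 1.71 -0.05  0.1 ]
tcp bed [-0.2158 -0.002   0.3143] q [-0.169 -0.217  1.837 -0.     1.527 -1.575] t 3.6
F [-0.58 -0.06  0.17] M [-0.004 -0.013 -0.042] w -0.0
tool x,z in bed [-0.006 -0.    -1.   ] [-0.002  1.    -0.   ]
[[371.64829954431775, 0.0, 317.50730476065297], [0.0, 371.64829954431775, 232.81245483761563], [0.0, 0.0, 1.0]] [[-0.0001, -0.3208, 0.9472, 0.0318], [-0.0008, -0.9471, -0.3208, 0.0811], [1.0, -0.0007, -0.0002, -0.0004], [0.0, 0.0, 0.0, 1.0]] [0.40046180317428354, -0.011078114248729995, 0.31428763461638054] [[-0.006205861069122409, -0.9863448397038639, 0.16457625733364306], [0.0008008138469836612, 0.16457447172380812, 0.9863643353011157], [-0.9999804228011531, 0.00625303497417351, -0.00023144770150645977]]
screw_axis []
knob_grip []
mould_tail [([258.4, 451.5], 0.76), ([293.8, 319.1], 0.58)]
mould [([390.6, 577.7], 0.96), ([376.9, 320.5], 0.72), ([260.2, 540.3], 0.67)]
bed []
```

View pics/w1.png

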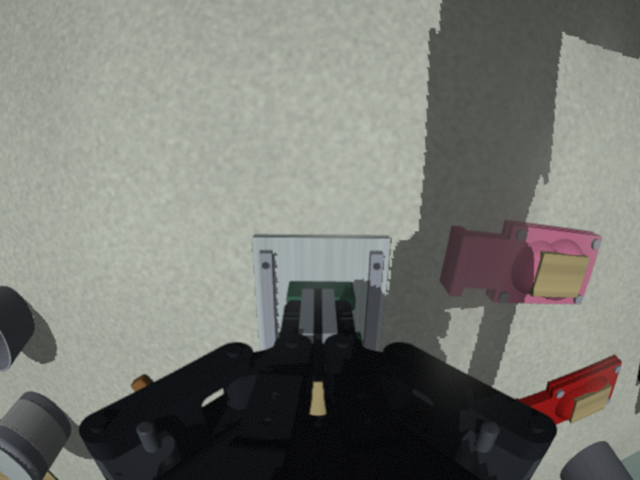

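The wrist view shows the bed's tail-end corners at (253,236) and (390,237), the tail face's top edge near row 283–300 and the shut fingers above it.

```bash
cat >> h.py <<'E'
Kw=np.array([371.648,317.507,232.812])
Tc=np.array([[-0.0001,-0.3208,0.9472,0.0318],[-0.0008,-0.9471,-0.3208,0.0811],[1.,-0.0007,-0.0002,-0.0004],[0,0,0,1]])
def wray(uv,z,P,Rt):
    d=np.array([uv[0]-Kw[1],uv[1]-Kw[2]]);r_=np.hypot(*d)+1e-9;th=r_/Kw[0]
    c=np.r_[np.sin(th)*d/r_,np.cos(th)]
    dw=Rt@Tc[:3,:3]@c;o=P+Rt@Tc[:3,3];return o+dw*(z-o[2])/dw[2]
def w2b(P,p=PB):
    c,s=np.cos(p[2]),np.sin(p[2]);d=np.array(P)[:2]-p[:2];return np.array([c*d[0]+s*d[1],-s*d[0]+c*d[1]])
E
python3 - <<'E'
from h import *
import cv2
P=np.array([0.40046180317428354, -0.011078114248729995, 0.31428763461638054]);Rt=np.array([[-0.006205861069122409, -0.9863448397038639, 0.16457625733364306], [0.0008008138469836612, 0.16457447172380812, 0.9863643353011157], [-0.9999804228011531, 0.00625303497417351, -0.00023144770150645977]])
for n,uv,z in [("bed +y?",(253,236),.01),("bed",(390,237),.01),("rail",(261,251),.018),("rail",(383,252),.018),("tail",(289,283),.04),("tail",(354,283),.04)]:
    print(n,np.round(w2b(wray(uv,z,P,Rt)),4))
a=cv2.imread("pics/w1.png")[220:350,230:410];cv2.imwrite("pics/w1z.png",cv2.resize(a,None,fx=4,fy=4))
E
```

```text
bed +y? [-0.2039 -0.0531]
bed [-0.2031  0.0546]
rail [-0.1944 -0.046 ]
rail [-0.1936  0.0482]
tail [-0.178  -0.0232]
tail [-0.178   0.0241]
```

View pics/w1z.png

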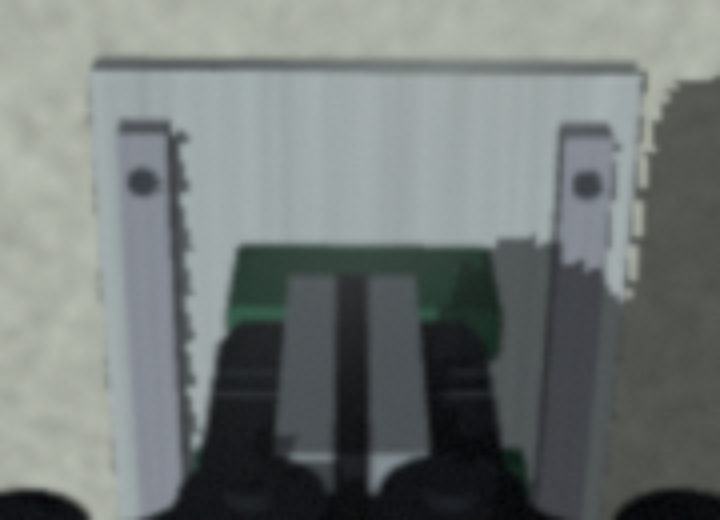

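```bash
python3 - <<'E'
from h import *
P=np.array([0.40046180317428354, -0.011078114248729995, 0.31428763461638054]);Rt=np.array([[-0.006205861069122409, -0.9863448397038639, 0.16457625733364306], [0.0008008138469836612, 0.16457447172380812, 0.9863643353011157], [-0.9999804228011531, 0.00625303497417351, -0.00023144770150645977]])
for n,uv,z in [("bed",(253.2,237.5),.01),("bed",(390,238),.01),("rail",(261,251),.018),("tailb",(289,281),.01),("tailt",(287.4,297.5),.04),("tailt",(355,299),.04)]:
    print(n,np.round(w2b(wray(uv,z,P,Rt)),4))
E
python3 -c "
from st import *
go(PB,-.215,0,.195,0)"
```

```text
bed [-0.2026 -0.053 ]
bed [-0.2023  0.0546]
rail [-0.1944 -0.046 ]
tailb [-0.1651 -0.0257]
tailt [-0.166  -0.0247]
tailt [-0.1647  0.0254]
turn 0 [ 0.001 -0.001 -0.001] shares [ 0.01 -0.   -0.01]
turn 1 [-3.14e+00  2.00e-03 -1.00e-03] shares [-2.617e+01  2.000e-02 -1.000e-02]
shift world [ 0.0003  0.0023 -0.1219] tool shares now [ 6.1  -0.    0.12]
tcp bed [-0.2149 -0.0023  0.3169] q [-1.700e-01 -2.180e-01  1.833e+00 -1.000e-03  1.528e+00 -1.575e+00] t 3.9
F [-0.25  0.61 -0.73] M [-0.002  0.003 -0.035] w -0.0002
tool x,z in bed [-0.001 -0.001 -1.   ] [-0.001  1.    -0.001]
```

```bash

python3 -m pendant '{"fingers":[-1,-1,-1,-1,-1],"linear":[[1,0,0.1],[1,0,0],[1,0,0],[1,0,0],[1,0,0]],"twist":[[0,0,0],[0,0,0],[0,0,0],[0,0,0],[0,0,0]]}'
python3 -c "
from st import *
go(PB,-.215,0,.195,0)"
```

```text
time: 4.4
eef_pos: [0.4049, -0.0096, 0.2211]
orientation: [-1.096, 1.272, 1.074]
wrist_force: [0.3, 0.4, 0.2]
gripper_width: -0.0
turn 0 [ 0.002 -0.     0.016] shares [ 0.02 -0.    0.14]
turn 1 [-3.139e+00 -2.600e-02 -1.000e-03] shares [-26.16  -0.21  -0.  ]
shift world [-0.0033  0.0004 -0.0261] tool shares now [ 1.3   0.19 -0.01]
tcp bed [-2.117e-01  2.000e-04  2.211e-01] q [-0.164 -0.131  1.961 -0.     1.296 -1.57 ] t 4.4
F [0.3  0.38 0.24] M [-0.036 -0.02  -0.044] w -0.0
tool x,z in bed [ 0.016 -0.    -1.   ] [-0.002  1.    -0.   ]
```

```bash

python3 -m pendant '{"fingers":[-1,-1,-1,-1,-1],"linear":[[0.7,0,0],[0.6,0,0],[0,0,0],[0,-0.4,0],[0,-0.4,0]],"twist":[[0,0,0.07],[0,0,0.07],[0,0,0],[0,0,0],[0,0,0]]}'
python3 -c "
from st import *
go(PB,-.12,0,.195,0)"
```

```text
time: 4.9
eef_pos: [0.4214, -0.0123, 0.1932]
orientation: [-1.085, 1.285, 1.089]
wrist_force: [0.4, -0.4, 0.2]
gripper_width: 0.0
turn 0 [ 0.002 -0.    -0.003] shares [ 0.02 -0.   -0.03]
turn 1 [-3.139  0.005 -0.   ] shares [-26.16   0.04  -0.  ]
shift world [ 0.0738 -0.0128  0.0018] tool shares now [-0.1  -3.75 -0.03]
tcp bed [-0.1949  0.0004  0.1932] q [-0.164 -0.05   1.949 -0.     1.246 -1.57 ] t 4.9
F [ 0.42 -0.37  0.21] M [-0.017  0.031  0.034] w 0.0
tool x,z in bed [-0.003 -0.    -1.   ] [-0.002  1.    -0.   ]
```

```bash

python3 -m pendant '{"fingers":[-1,-1,-1,-1,-1],"linear":[[0,-0.3,0],[0,-0.2,0],[0,-0.2,0],[0,-0.2,0],[0,-0.2,0]],"twist":[[0,0,0],[0,0,0],[0,0,0],[0,0,0],[0,0,0]]}'
python3 -m pendant '{"fingers":[-1,-1,-1,-1,-1],"linear":[[0,-0.2,0],[0,-0.2,0],[0,-0.2,0],[0,-0.2,0],[0,-0.2,0]],"twist":[[0,0,0],[0,0,0],[0,0,0],[0,0,0],[0,0,0]]}'
python3 -c "
from st import *
go(PB,-.12,0,.195,0)"
```

```text
time: 5.4
eef_pos: [0.4453, -0.0162, 0.1952]
orientation: [-1.083, 1.288, 1.093]
wrist_force: [-5.8, 0.2, 3.9]
gripper_width: -0.0002
time: 5.9
eef_pos: [0.4609, -0.0186, 0.1944]
orientation: [-1.071, 1.305, 1.111]
wrist_force: [-6.0, 1.5, 5.2]
gripper_width: 0.0004
turn 0 [ 0.003 -0.001 -0.032] shares [ 0.02 -0.01 -0.27]
turn 1 [-3.138e+00  5.100e-02 -2.000e-03] shares [-2.615e+01  4.200e-01 -1.000e-02]
shift world [ 0.0344 -0.0065  0.0006] tool shares now [-0.09 -1.75 -0.04]
tcp bed [-0.155   0.0007  0.1944] q [-1.630e-01  4.800e-02  1.849e+00 -1.000e-03  1.277e+00 -1.569e+00] t 5.9
F [-5.99  1.53  5.18] M [0.146 0.952 0.009] w 0.0004
tool x,z in bed [-0.032 -0.001 -0.999] [-0.003  1.    -0.001]
```

```bash

python3 -m pendant '{"fingers":[-1,-1,-1,-1,-1],"linear":[[0,-0.25,0],[0,-0.25,0],[0,-0.25,0],[0,-0.25,0],[0,-0.25,0]],"twist":[[0,0,-0.12],[0,0,-0.12],[0,0,-0.1],[0,0,-0.1],[0,0,-0.1]]}'
python3 -c "
from st import *
go(PB,-.12,0,.195,0)"
```

```text
time: 6.4
eef_pos: [0.4814, -0.0217, 0.1936]
orientation: [-1.094, 1.277, 1.08]
wrist_force: [-5.2, 0.9, 5.0]
gripper_width: 0.0
turn 0 [ 0.004 -0.002  0.01 ] shares [ 0.03 -0.01  0.08]
turn 1 [-3.138e+00 -1.500e-02 -2.000e-03] shares [-2.615e+01 -1.300e-01 -2.000e-02]
shift world [ 0.0139 -0.0033  0.0014] tool shares now [-0.07 -0.71 -0.05]
tcp bed [-0.1343  0.001   0.1936] q [-0.162  0.08   1.817 -0.002  1.236 -1.569] t 6.4
F [-5.22  0.91  4.95] M [ 0.118  0.921 -0.021] w 0.0
tool x,z in bed [ 0.01  -0.002 -1.   ] [-0.004  1.    -0.002]
```

```bash

python3 -m pendant '{"fingers":[-1,-1,-1,-1,-1],"linear":[[0,-0.15,0],[0,-0.15,0],[0,-0.15,0],[0,-0.12,0],[0,-0.1,0]],"twist":[[0,0,0],[0,0,0],[0,0,0],[0,0,0],[0,0,0]]}'
python3 -c "
from st import *
go(PB,-.12,0,.195,0)"
```

```text
time: 6.9
eef_pos: [0.4911, -0.0232, 0.1931]
orientation: [-1.084, 1.291, 1.096]
wrist_force: [-5.4, 1.3, 5.2]
gripper_width: -0.0003
turn 0 [ 0.004 -0.002 -0.011] shares [ 0.03 -0.02 -0.09]
turn 1 [-3.138e+00  1.700e-02 -3.000e-03] shares [-26.15   0.14  -0.03]
shift world [ 0.0042 -0.0019  0.0019] tool shares now [-0.1  -0.22 -0.06]
tcp bed [-0.1244  0.0012  0.1931] q [-0.162  0.108  1.787 -0.002  1.258 -1.569] t 6.9
F [-5.43  1.28  5.19] M [0.131 0.929 0.004] w -0.0003
tool x,z in bed [-0.011 -0.002 -1.   ] [-0.004  1.    -0.002]
```

```bash

python3 -m pendant '{"fingers":[-1,-1,-1,-1,-1],"linear":[[0,-0.1,0],[0,-0.1,0],[0,-0.1,0],[0,-0.1,0],[0,-0.08,0]],"twist":[[0,0,-0.06],[0,0,0],[0,0,0],[0,0,0],[0,0,0]]}'
python3 -c "
from st import *
go(PB,-.12,0,.195,0)"
```

```text
time: 7.4
eef_pos: [0.4968, -0.0239, 0.193]
orientation: [-1.077, 1.3, 1.106]
wrist_force: [-7.1, 1.7, 5.3]
gripper_width: -0.0002
turn 0 [ 0.005 -0.003 -0.025] shares [ 0.04 -0.02 -0.2 ]
turn 1 [-3.137  0.038 -0.004] shares [-26.14   0.32  -0.04]
shift world [-0.0015 -0.0011  0.002 ] tool shares now [-0.1   0.07 -0.07]
tcp bed [-0.1187  0.0013  0.193 ] q [-0.161  0.124  1.769 -0.003  1.273 -1.569] t 7.4
F [-7.1   1.7   5.26] M [ 0.08   0.937 -0.013] w -0.0002
tool x,z in bed [-0.025 -0.003 -1.   ] [-0.005  1.    -0.003]
```

```bash

python3 -m pendant '{"fingers":[-1,-1,-1,-1,-1],"linear":[[0,-0.1,0],[0,-0.1,0],[0,-0.1,0],[0,-0.1,0],[0,-0.08,0]],"twist":[[0,0,-0.06],[0,0,-0.06],[0,0,-0.06],[0,0,-0.06],[0,0,0]]}'
python3 -c "
from st import *
go(PB,-.12,0,.195,0)"
```

```text
time: 7.9
eef_pos: [0.5, -0.0242, 0.1923]
orientation: [-1.078, 1.302, 1.107]
wrist_force: [-3.7, -1.0, 2.0]
gripper_width: -0.0004
turn 0 [ 0.005 -0.004 -0.026] shares [ 0.05 -0.03 -0.22]
turn 1 [-3.136  0.041 -0.006] shares [-26.13   0.34  -0.05]
shift world [-0.0047 -0.0008  0.0027] tool shares now [-0.13  0.23 -0.08]
tcp bed [-0.1155  0.0016  0.1923] q [-0.161  0.133  1.761 -0.004  1.274 -1.569] t 7.9
F [-3.67 -1.    2.01] M [ 0.073  0.584 -0.06 ] w -0.0004
tool x,z in bed [-0.026 -0.004 -1.   ] [-0.005  1.    -0.004]
```

```bash

python3 -m pendant '{"fingers":[-1,-1,-1,-1,-1],"linear":[[-0.08,-0.12,0],[0,-0.12,0],[0,-0.12,0],[0,-0.12,0],[0,-0.12,0]],"twist":[[0,0,-0.06],[0,0,-0.06],[0,0,-0.06],[0,0,-0.06],[0,0,-0.06]]}'
python3 -c "
from st import *
go(PB,-.12,0,.195,0)"
```

```text
time: 8.4
eef_pos: [0.5018, -0.0243, 0.1904]
orientation: [-1.074, 1.31, 1.116]
wrist_force: [-11.7, 1.6, 9.1]
gripper_width: 0.0003
turn 0 [ 0.006 -0.005 -0.037] shares [ 0.05 -0.04 -0.31]
turn 1 [-3.135  0.058 -0.008] shares [-26.12   0.48  -0.07]
shift world [-0.0065 -0.0007  0.0046] tool shares now [-0.22  0.32 -0.09]
tcp bed [-0.1137  0.0018  0.1904] q [-0.16   0.142  1.755 -0.005  1.282 -1.568] t 8.4
F [-11.67   1.65   9.09] M [ 0.223  1.738 -0.014] w 0.0003
tool x,z in bed [-0.037 -0.005 -0.999] [-0.007  1.    -0.005]
```

```bash
python3 - <<'E'
from bench import vision
import cv2
for n,(a,b,c,d) in {"top":(155,305,290,400),"scene":(225,345,240,350)}.items():
    p=vision.capture(n)["pixels"][a:b,c:d,::-1];cv2.imwrite(f"pics/{n}1z.png",cv2.resize(p,None,fx=5,fy=5 if n=="scene" else 5,interpolation=cv2.INTER_CUBIC)[:600 if n=="scene" else 600])
E
```

```text
(no output)
```

View pics/scene1z.png

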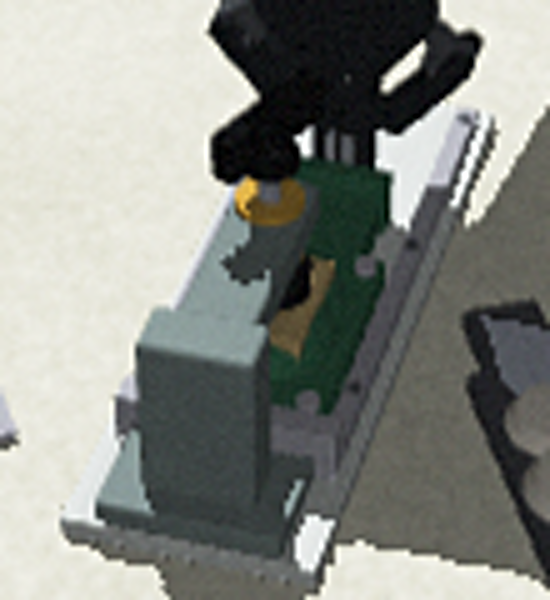

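View pics/top1z.png

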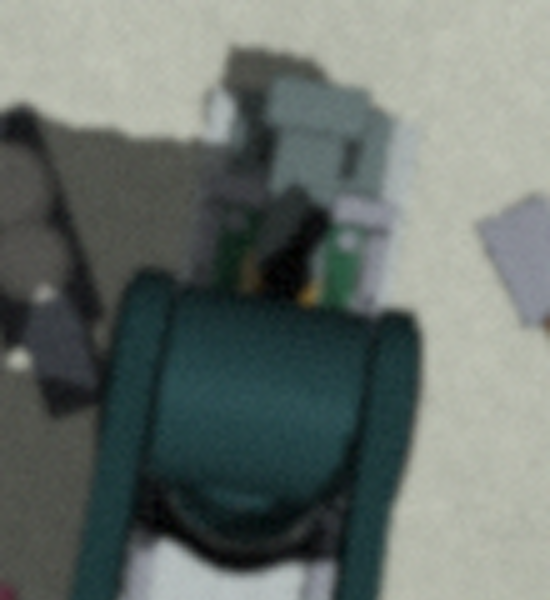

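In the scene zoom the mould's head meets the stop at about (300, 405), and the top zoom shows no gap below the stop bar at about (350, 212). I'll push a little further to confirm it by force.

```bash

python3 -m pendant '{"fingers":[-1,-1,-1,-1,-1],"linear":[[-0.05,-0.1,0],[0,-0.1,0],[0,-0.1,0],[0,-0.1,0],[0,-0.1,0]],"twist":[[0,0,-0.08],[0,0,-0.08],[0,0,-0.08],[0,0,-0.06],[0,0,-0.06]]}'
python3 -c "
from st import *
go(PB,-.12,0,.195,0)"
```

```text
time: 9.0
eef_pos: [0.5018, -0.0241, 0.1891]
orientation: [-1.075, 1.311, 1.116]
wrist_force: [-11.0, 1.4, 7.4]
gripper_width: -0.0
turn 0 [ 0.008 -0.007 -0.038] shares [ 0.06 -0.06 -0.31]
turn 1 [-3.133  0.059 -0.011] shares [-26.11   0.49  -0.09]
shift world [-0.0065 -0.0009  0.0059] tool shares now [-0.28  0.33 -0.1 ]
tcp bed [-0.1137  0.002   0.1891] q [-0.159  0.144  1.755 -0.007  1.28  -1.568] t 9.0
F [-10.99   1.43   7.39] M [0.091 1.569 0.012] w -0.0
tool x,z in bed [-0.038 -0.007 -0.999] [-0.008  1.    -0.007]
```

```bash

python3 -m pendant '{"fingers":[-1,-1,-1,-1,-1],"linear":[[-0.08,-0.15,0],[-0.05,-0.18,0],[0,-0.18,0],[0,-0.18,0],[0,-0.18,0]],"twist":[[0,0,-0.1],[0,0,-0.1],[0,0,-0.1],[0,0,-0.08],[0,0,-0.08]]}'
python3 -c "
from st import *
go(PB,-.12,0,.195,0)"
```

```text
time: 9.5
eef_pos: [0.5037, -0.0241, 0.1873]
orientation: [-1.071, 1.32, 1.126]
wrist_force: [-15.5, 2.5, 11.8]
gripper_width: 0.0003
turn 0 [ 0.009 -0.009 -0.05 ] shares [ 0.08 -0.08 -0.42]
turn 1 [-3.131  0.079 -0.014] shares [-26.09   0.66  -0.12]
shift world [-0.0085 -0.001   0.0077] tool shares now [-0.36  0.43 -0.12]
tcp bed [-0.1118  0.0024  0.1873] q [-0.158  0.154  1.748 -0.009  1.29  -1.568] t 9.5
F [-15.51   2.45  11.8 ] M [ 0.3    2.351 -0.089] w 0.0003
tool x,z in bed [-0.05  -0.009 -0.999] [-0.01   1.    -0.009]
```

```bash

python3 -m pendant '{"fingers":[-1,-1,-1,-1,-1],"linear":[[-0.1,0.5,0],[-0.1,0.8,0],[-0.5,0.8,0],[-1,0,0],[-1,0,0]],"twist":[[0,0,0],[0,0,-0.2],[0,0,-0.2],[0,0,0],[0,0,0]]}'
python3 -m pendant '{"fingers":[1,1,1,1,1],"linear":[[-1,0,0],[-1,0,0],[-1,0,0],[-1,0,0],[-1,0,0]],"twist":[[0,0,0],[0,0,0],[0,0,0],[0,0,0],[0,0,0]]}'
python3 - <<'E'
from st import *
from bench import vision
import cv2
go(PB,0,0,.375,0)
for n,(a,b,c,d) in {"top":(155,305,290,400)}.items():
    p=vision.capture(n)["pixels"][a:b,c:d,::-1];cv2.imwrite(f"pics/{n}2z.png",cv2.resize(p,None,fx=4,fy=4,interpolation=cv2.INTER_CUBIC))
o,Rt,P,B=state(PB)
p=vision.capture("wrist");cv2.imwrite("pics/w2.png",p["pixels"][:,:,::-1]);np.savez("w2",P=P,Rt=Rt)
E
```

```text
time: 10.0
eef_pos: [0.4601, -0.0166, 0.2412]
orientation: [-1.096, 1.289, 1.092]
wrist_force: [0.6, 0.1, -0.6]
gripper_width: 0.0001
time: 10.5
eef_pos: [0.4601, -0.0157, 0.346]
orientation: [-1.1, 1.283, 1.086]
wrist_force: [0.4, 0.5, -0.5]
gripper_width: 0.072
turn 0 [ 0.01  -0.008  0.004] shares [ 0.08 -0.07  0.03]
turn 1 [-3.132 -0.006 -0.013] shares [-26.1   -0.05  -0.11]
shift world [ 0.1535 -0.0293  0.029 ] tool shares now [-1.42 -7.81 -0.26]
tcp bed [-0.1562  0.0034  0.346 ] q [-0.155 -0.096  1.67  -0.008  1.564 -1.568] t 10.5
F [ 0.43  0.47 -0.53] M [0.069 0.008 0.013] w 0.072
tool x,z in bed [ 0.004 -0.008 -1.   ] [-0.01   1.    -0.008]
```

View pics/w2.png

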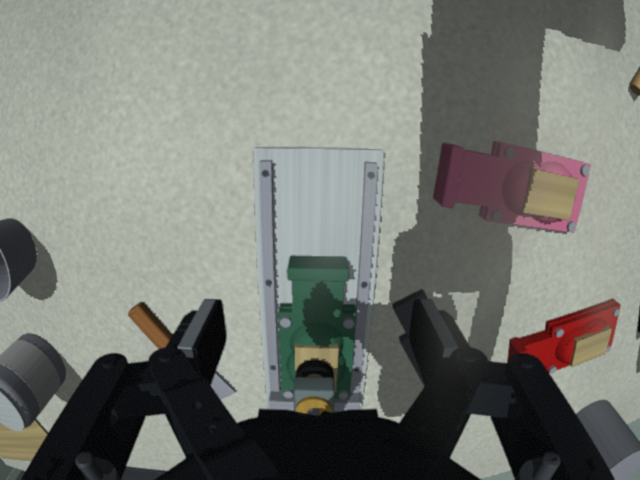

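View pics/top2z.png

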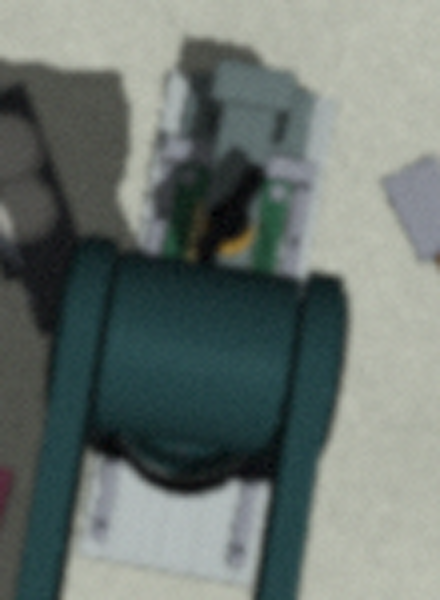

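```bash
python3 - <<'E'
import cv2
a=cv2.imread("pics/w2.png")[140:290,240:400];cv2.imwrite("pics/w2z.png",cv2.resize(a,None,fx=4,fy=4))
a=cv2.imread("pics/w2.png")[330:420,260:370];cv2.imwrite("pics/w2y.png",cv2.resize(a,None,fx=5,fy=5))
E
```

```text
(no output)
```

View pics/w2z.png

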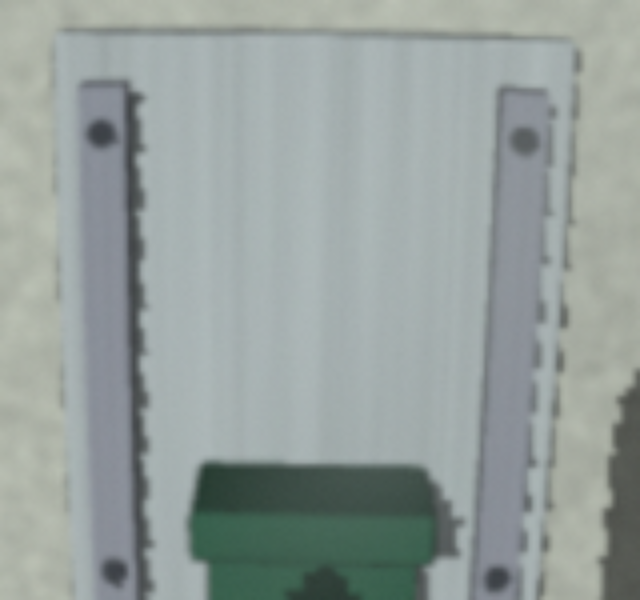

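View pics/w2y.png

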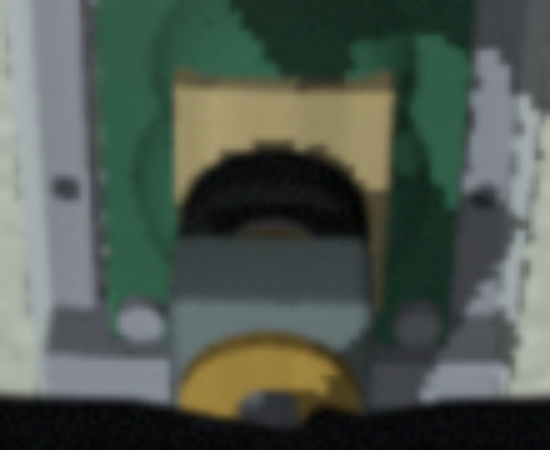

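```bash
python3 - <<'E'
from h import *
d=np.load("w2.npz");P,Rt=d["P"],d["Rt"]
Z=lambda u,v:(u/4+240-.4,v/4+140-.4)
for n,uv,z in [("bedR",Z(57,33),.01),("bedL",Z(574,41),.01),("railR",Z(78,84),.018),("railL",Z(548,92),.018),("tailb",Z(205,463),.01),("tailb",Z(428,466),.01),("tailt",Z(192,512),.04),("tailt",Z(434,514),.04),
("plateback",(174/5+259.6,85/5+329.6),.046),("plateback",(394/5+259.6,87/5+329.6),.046),("collar c",(270/5+259.6,408/5+329.6),.10),("armfront",(172/5+259.6,302/5+329.6),.095),("armfront",(370/5+259.6,300/5+329.6),.095)]:
    print(n,np.round(w2b(wray(uv,z,P,Rt)),4))
E
```

```text
bedR [-0.2025 -0.0533]
bedL [-0.2019  0.0544]
railR [-0.1928 -0.0478]
railL [-0.1921  0.0481]
tailb [-0.1063 -0.0233]
tailb [-0.1062  0.0268]
tailt [-0.108  -0.0238]
tailt [-0.1082  0.026 ]
plateback [-0.0318 -0.0192]
plateback [-0.032   0.0204]
collar c [-0.004  -0.0009]
armfront [-0.0238 -0.0168]
armfront [-0.0249  0.015 ]
```

```bash

python3 -m pendant '{"fingers":[1,1,1,1,1],"linear":[[0,-1,0],[0,-1,0],[0,-1,0],[0,-1,0],[0,-1,0]],"twist":[[0,0,0],[0,0,0],[0,0,0],[0,0,0],[0,0,0]]}'
python3 -m pendant '{"fingers":[1,1,1,1,1],"linear":[[0,-1,-0.1],[0,-1,-0.1],[0,-0.7,0],[0,0,0],[0,0,0]],"twist":[[0,0,0],[0,0,0],[0.8,0,0],[0.9,0,0],[0.9,0,0]]}'
python3 -c "
from st import *
go(PB,-.003,0,.293,.35)"
```

```text
time: 11.1
eef_pos: [0.5609, -0.0314, 0.3451]
orientation: [-1.104, 1.279, 1.082]
wrist_force: [-0.7, 0.3, -0.1]
gripper_width: 0.0856
time: 11.6
eef_pos: [0.6178, -0.0449, 0.3351]
orientation: [-0.855, 1.403, 0.843]
wrist_force: [-0.2, -0.7, -0.1]
gripper_width: 0.0857
turn 0 [ 0.037 -0.007  0.004] shares [ 0.3  -0.06  0.04]
turn 1 [-3.105 -0.007 -0.01 ] shares [-25.87  -0.06  -0.09]
shift world [-0.0071  0.0004 -0.0421] tool shares now [ 2.1   0.34 -0.13]
tcp bed [0.0041 0.0008 0.3351] q [-0.162  0.263  1.306 -0.008  1.571 -1.253] t 11.6
F [-0.2  -0.67 -0.12] M [0.    0.037 0.007] w 0.0857
tool x,z in bed [ 0.002 -0.008 -1.   ] [ 0.308  0.951 -0.007]
```

```bash

python3 -m pendant '{"fingers":[1,1,1,1,1],"linear":[[0,0.34,-0.13],[0,0,0],[0,0,0],[0,0,0],[0,0,0]],"twist":[[0.3,-0.06,0],[0,0,0],[0,0,0],[0,0,0],[0,0,0]]}'
python3 - <<'E'
from st import *
from bench import vision
import cv2
go(PB,-.003,0,.293,.35)
p=vision.capture("scene")["pixels"][150:320,220:400,::-1];cv2.imwrite("pics/s3z.png",cv2.resize(p,None,fx=4,fy=3.5))
o,Rt,P,B=state(PB)
p=vision.capture("wrist");cv2.imwrite("pics/w3.png",p["pixels"][:,:,::-1]);np.savez("w3",P=P,Rt=Rt)
E
```

```text
time: 12.1
eef_pos: [0.6107, -0.0443, 0.3284]
orientation: [-0.82, 1.413, 0.821]
wrist_force: [0.5, -0.5, -0.3]
gripper_width: 0.0853
turn 0 [-0.    -0.002 -0.001] shares [-0.   -0.01 -0.01]
turn 1 [ 3.141e+00 -2.000e-03  2.000e-03] shares [ 2.618e+01 -2.000e-02  2.000e-02]
shift world [-0.0001 -0.0002 -0.0354] tool shares now [ 1.77 -0.   -0.01]
tcp bed [-3.000e-03  3.000e-04  3.284e-01] q [-1.650e-01  2.510e-01  1.333e+00 -1.000e-03  1.559e+00 -1.218e+00] t 12.1
F [ 0.46 -0.54 -0.26] M [-0.045 -0.009 -0.048] w 0.0853
tool x,z in bed [-0.002 -0.001 -1.   ] [ 0.343  0.939 -0.002]
```

View pics/w3.png

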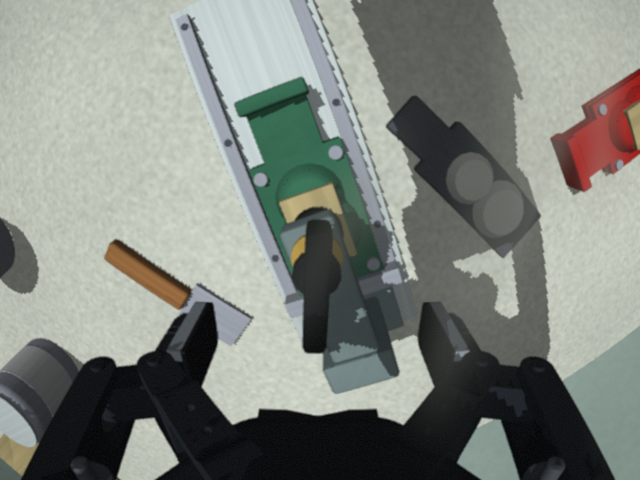

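View pics/s3z.png

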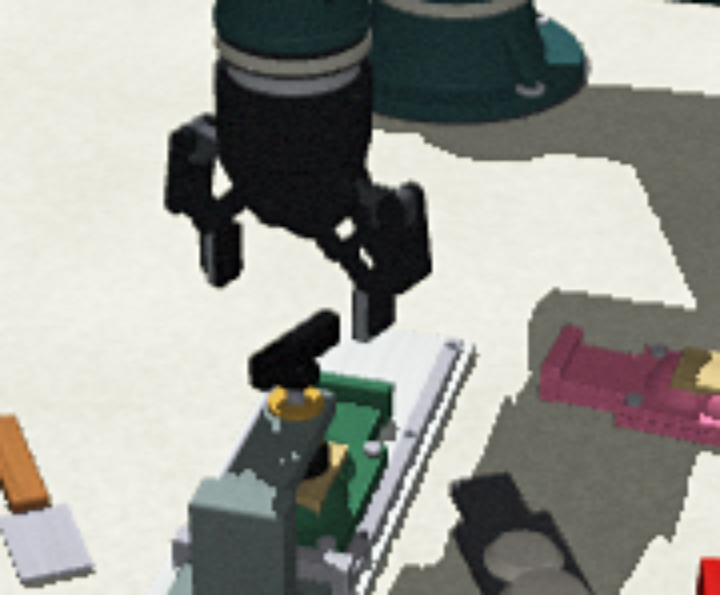

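The wrist picture shows the bar running from (317,222) to (314,352), aligned with the tool and centred between the jaws.

```bash
python3 - <<'E'
from h import *
d=np.load("w3.npz");P,Rt=d["P"],d["Rt"]
a=w2b(wray((318,222),.15,P,Rt));b=w2b(wray((314,352),.15,P,Rt));print(a,b,(a+b)/2,np.hypot(*(a-b)),np.arctan2(-(b-a)[1],(b-a)[0]))
E
```

```text
[-0.03730536  0.01227034] [ 0.02386566 -0.0121773 ] [-6.71985217e-03  4.65177491e-05] 0.06587549008842003 0.3802136805226863
```

```bash

python3 -m pendant '{"fingers":[1,1,1,1,1],"linear":[[0.6,0.08,0.03],[0.6,0,0],[0.55,0,0],[0.2,0,0],[0,0,0]],"twist":[[0.2,0,0],[0,0,0],[0,0,0],[0,0,0],[0,0,0]]}' 60
python3 -c "
from st import *
go(PB,-.0045,0,.293,.38)"
```

```text
time: 12.7
eef_pos: [0.6092, -0.0427, 0.2852]
orientation: [-0.8, 1.422, 0.802]
wrist_force: [0.2, 0.0, 0.3]
gripper_width: 0.0853
turn 0 [ 0.004 -0.002 -0.002] shares [ 0.03 -0.02 -0.02]
turn 1 [-3.138e+00  4.000e-03 -3.000e-03] shares [-26.15   0.03  -0.03]
shift world [-0.     -0.0015  0.0078] tool shares now [-0.39 -0.04 -0.07]
tcp bed [-0.0047  0.0015  0.2852] q [-1.630e-01  2.720e-01  1.395e+00 -1.000e-03  1.477e+00 -1.190e+00] t 12.7
F [0.18 0.05 0.3 ] M [ 0.055  0.017 -0.01 ] w 0.0853
tool x,z in bed [-0.003 -0.001 -1.   ] [ 0.368  0.93  -0.002]
```

```bash

python3 -m pendant '{"fingers":[1,1,-1,-1,-1],"linear":[[-0.4,-0.04,-0.07],[0,0,0],[0,0,0],[0,0,0],[0,0,0]],"twist":[[0,0,0],[0,0,0],[0,0,0],[0,0,0],[0,0,0]]}' 60
python3 -m pendant '{"fingers":[-1,-1,-1,-1,-1],"linear":[[0,0,0],[0,0,0],[0,0,0],[0,0,0],[0,0,0]],"twist":[[0,0,0],[0,0,0],[0,0,0],[0,0,0],[0,0,0]]}' 60
python3 -c "
from st import *
go(PB,-.0045,0,.293,.38)"
```

```text
time: 13.2
eef_pos: [0.6097, -0.0447, 0.2955]
orientation: [-0.801, 1.419, 0.8]
wrist_force: [-0.1, 0.4, -0.4]
gripper_width: 0.0444
time: 13.7
eef_pos: [0.6097, -0.0447, 0.2964]
orientation: [-0.802, 1.418, 0.799]
wrist_force: [-0.3, -0.2, -0.3]
gripper_width: 0.0206
turn 0 [ 0.004 -0.001  0.001] shares [ 0.03 -0.01  0.01]
turn 1 [-3.138e+00 -2.000e-03 -1.000e-03] shares [-2.615e+01 -2.000e-02 -1.000e-02]
shift world [-0.0005  0.0004 -0.0034] tool shares now [0.17 0.03 0.  ]
tcp bed [-0.0039 -0.0003  0.2964] q [-1.660e-01  2.650e-01  1.381e+00 -1.000e-03  1.494e+00 -1.193e+00] t 13.7
F [-0.29 -0.19 -0.28] M [ 0.038  0.038 -0.03 ] w 0.0206
tool x,z in bed [ 0.001 -0.001 -1.   ] [ 0.368  0.93  -0.001]
```

```bash

python3 -m pendant '{"fingers":[-1,-1,-1,-1,-1],"linear":[[0.15,0,0],[0,0,0],[0,0,0],[0,0,0],[0,0,0]],"twist":[[0,0,0],[0,0,0],[0,0,0],[0,0,0],[0,0,0]]}' 60
cat > k.py <<'E'
from st import *
o,Rt,P,B=state(PB)
zb=B.T@Rt[:,2];xb=B.T@Rt[:,0]
ang=np.arctan2(zb[0],zb[1])
M=np.array(o["moment"]);Ps=B.T@(P-[PB[0],PB[1],0])
print("ang",round(ang,4),"M",np.round(M,3),"Mtool",np.round(Rt.T@M,3),"F",np.round(o["wrist_force"],2),"w",round(o["gripper_width"],4),"bed",np.round(Ps,4),"xb",np.round(xb,3),"q6",round(o["joint_positions"][5],3),"e6",round(o["effort"][5],3),"t",round(o["time"],2))
E
python3 k.py
```

```text
time: 14.2
eef_pos: [0.6094, -0.0446, 0.2964]
orientation: [-0.802, 1.417, 0.798]
wrist_force: [-0.3, -0.1, 2.0]
gripper_width: 0.0207
ang 0.3763 M [-0.007  0.188  0.045] Mtool [-0.046  0.103  0.157] F [-0.31 -0.09  1.99] w 0.0207 bed [-0.0042 -0.0003  0.2964] xb [ 0.002 -0.001 -1.   ] q6 -1.193 e6 -0.004 t 14.2
```

```bash
python3 - <<'E'
from bench import vision
import cv2
p=vision.capture("scene")["pixels"][170:300,230:360,::-1];cv2.imwrite("pics/s4z.png",cv2.resize(p,None,fx=4.5,fy=4.5))
p=vision.capture("wrist")["pixels"][180:380,230:410,::-1];cv2.imwrite("pics/w4.png",cv2.resize(p,None,fx=3,fy=3))
E
```

```text
(no output)
```

View pics/s4z.png

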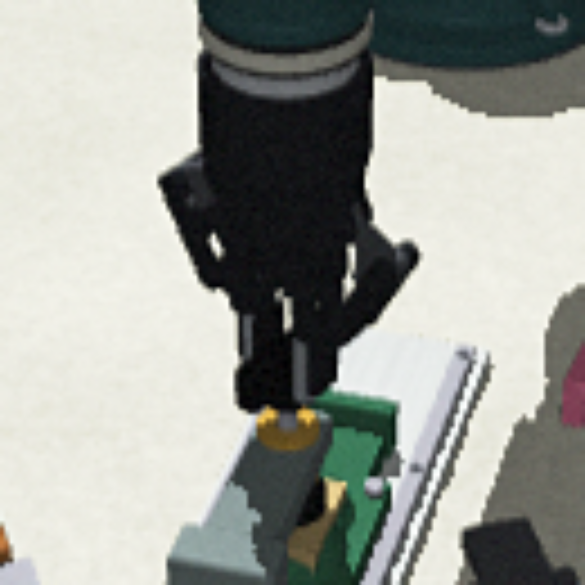

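View pics/w4.png

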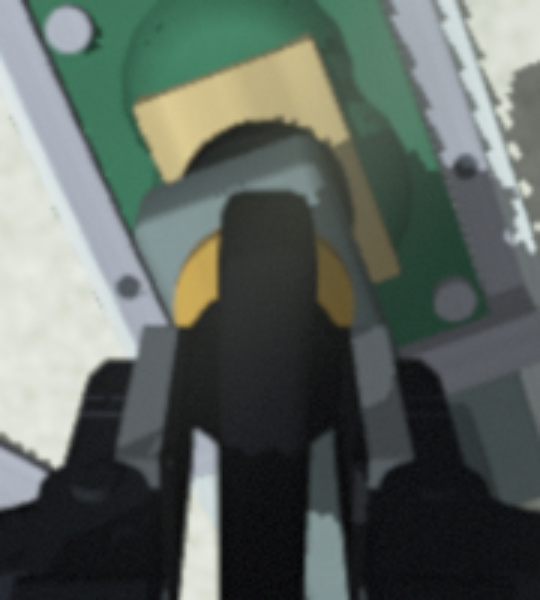

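The fingertips are on the round hub and miss the bar (there is a gap each side of it), so I'll open, rise 9 mm and regrip.

```bash

python3 -m pendant '{"fingers":[0,0,0,-1,-1],"linear":[[0,0,0],[-0.25,0,0],[-0.22,0,0],[0,0,0],[0,0,0]],"twist":[[0,0,0],[0,0,0],[0,0,0],[0,0,0],[0,0,0]]}' 60
python3 k.py
python3 -m pendant '{"fingers":[-1,-1,-1,-1,-1],"linear":[[0,0,0],[0,0,0],[0,0,0],[0,0,0],[0,0,0]],"twist":[[0,0,0],[0,0,0],[0,0,0],[0,0,0],[0,0,0]]}' 60
python3 k.py
```

```text
time: 14.8
eef_pos: [0.6097, -0.0446, 0.3054]
orientation: [-0.802, 1.418, 0.799]
wrist_force: [0.1, -1.0, -1.0]
gripper_width: 0.0145
ang 0.3764 M [ 0.014 -0.027 -0.006] Mtool [ 0.006 -0.026 -0.016] F [ 0.11 -1.02 -0.97] w 0.0145 bed [-3.900e-03 -3.000e-04  3.054e-01] xb [ 0.002 -0.001 -1.   ] q6 -1.193 e6 0.0 t 14.8
time: 15.3
eef_pos: [0.6096, -0.0447, 0.3056]
orientation: [-0.802, 1.418, 0.798]
wrist_force: [-0.3, 0.3, 0.1]
gripper_width: 0.0103
ang 0.3763 M [-0.014  0.056  0.002] Mtool [-0.002  0.041  0.041] F [-0.29  0.34  0.11] w 0.0103 bed [-4.000e-03 -3.000e-04  3.056e-01] xb [ 0.002 -0.001 -1.   ] q6 -1.193 e6 0.015 t 15.3
```

```bash

python3 -m pendant '{"fingers":[-1,-1,-1,-1,-1],"linear":[[0.006,0,0],[0.006,0,0],[0.006,0,0],[0.006,0,0],[0.006,0,0]],"twist":[[0.4,0,0],[0.4,0,0],[0.4,0,0],[0.4,0,0],[0.4,0,0]]}' 60
python3 k.py
python3 -m pendant '{"fingers":[-1,-1,-1,-1,-1],"linear":[[0.006,0,0],[0.006,0,0],[0.006,0,0],[0.006,0,0],[0.006,0,0]],"twist":[[0.4,0,0],[0.4,0,0],[0.4,0,0],[0.4,0,0],[0.4,0,0]]}' 60
python3 k.py
```

```text
time: 15.8
eef_pos: [0.6096, -0.0446, 0.3052]
orientation: [-0.611, 1.483, 0.607]
wrist_force: [-0.2, 1.2, 1.0]
gripper_width: 0.0104
ang 0.6252 M [0.005 0.031 0.06 ] Mtool [-0.06   0.018  0.025] F [-0.16  1.23  0.95] w 0.0104 bed [-4.000e-03 -3.000e-04  3.052e-01] xb [ 0.002 -0.002 -1.   ] q6 -0.944 e6 -0.37 t 15.8
time: 16.3
eef_pos: [0.6096, -0.0446, 0.3047]
orientation: [-0.416, 1.529, 0.412]
wrist_force: [0.3, 0.7, 1.0]
gripper_width: 0.0103
ang 0.875 M [-0.029  0.065  0.048] Mtool [-0.049  0.07   0.008] F [0.28 0.68 0.99] w 0.0103 bed [-4.000e-03 -3.000e-04  3.047e-01] xb [ 0.002 -0.002 -1.   ] q6 -0.694 e6 -0.37 t 16.3
```

```bash

python3 -m pendant '{"fingers":[-1,-1,-1,-1,-1],"linear":[[0.005,0,0],[0.005,0,0],[0.005,0,0],[0.005,0,0],[0.005,0,0]],"twist":[[0.3,0,0],[0.3,0,0],[0.3,0,0],[0.3,0,0],[0.3,0,0]]}' 60
python3 k.py
python3 - <<'E'
from bench import vision
import cv2
p=vision.capture("scene")["pixels"][170:300,230:360,::-1];cv2.imwrite("pics/s5z.png",cv2.resize(p,None,fx=4.5,fy=4.5))
p=vision.capture("wrist")["pixels"][180:380,230:410,::-1];cv2.imwrite("pics/w5.png",cv2.resize(p,None,fx=3,fy=3))
E
```

```text
time: 16.8
eef_pos: [0.6096, -0.0445, 0.3044]
orientation: [-0.27, 1.553, 0.266]
wrist_force: [-0.5, 0.3, 0.6]
gripper_width: 0.0106
ang 1.0625 M [-0.04   0.054  0.05 ] Mtool [-0.05   0.064 -0.02 ] F [-0.5   0.35  0.62] w 0.0106 bed [-4.000e-03 -2.000e-04  3.044e-01] xb [ 0.002 -0.002 -1.   ] q6 -0.506 e6 -0.268 t 16.8
```

View pics/s5z.png

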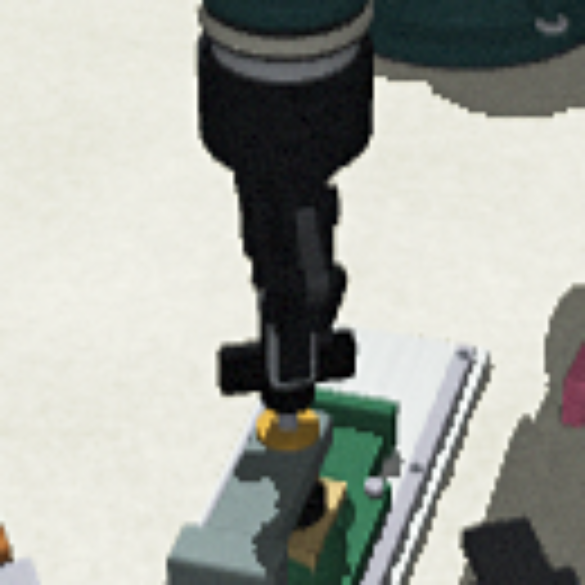

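View pics/w5.png

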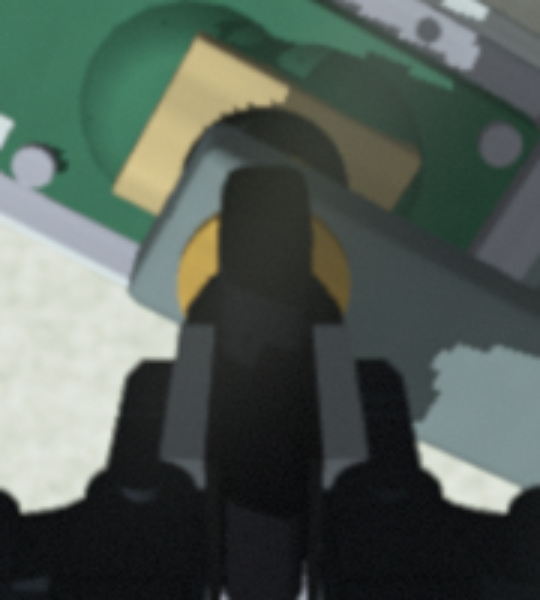

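The bar stays square in the pads and turns with the tool. I'll keep the speed constant and watch the torque.

```bash

python3 -m pendant '{"fingers":[-1,-1,-1,-1,-1],"linear":[[0.005,0,0],[0.005,0,0],[0.005,0,0],[0.005,0,0],[0.005,0,0]],"twist":[[0.3,0,0],[0.3,0,0],[0.3,0,0],[0.3,0,0],[0.3,0,0]]}' >/dev/null
python3 k.py
python3 -m pendant '{"fingers":[-1,-1,-1,-1,-1],"linear":[[0.005,0,0],[0.005,0,0],[0.005,0,0],[0.005,0,0],[0.005,0,0]],"twist":[[0.3,0,0],[0.3,0,0],[0.3,0,0],[0.3,0,0],[0.3,0,0]]}' >/dev/null
python3 k.py
python3 -m pendant '{"fingers":[-1,-1,-1,-1,-1],"linear":[[0.005,0,0],[0.005,0,0],[0.005,0,0],[0.005,0,0],[0.005,0,0]],"twist":[[0.3,0,0],[0.3,0,0],[0.3,0,0],[0.3,0,0],[0.3,0,0]]}' >/dev/null
python3 k.py
```

```text
ang 1.243 M [ 0.011  0.044 -0.004] Mtool [0.004 0.042 0.018] F [0.01 0.05 0.29] w 0.0105 bed [-4.00e-03 -2.00e-04  3.04e-01] xb [ 0.002 -0.002 -1.   ] q6 -0.326 e6 -0.26 t 17.4
ang 1.4254 M [ 0.018  0.041 -0.004] Mtool [0.004 0.041 0.017] F [0.49 0.28 1.36] w 0.0104 bed [-4.000e-03 -2.000e-04  3.037e-01] xb [ 0.002 -0.002 -1.   ] q6 -0.143 e6 -0.26 t 17.9
ang 1.6079 M [0.019 0.131 0.096] Mtool [-0.097  0.132 -0.008] F [ 0.38 -0.61  0.62] w 0.0105 bed [-4.000e-03 -1.000e-04  3.033e-01] xb [ 0.002 -0.002 -1.   ] q6 0.039 e6 -0.26 t 18.4
```

```bash

python3 -m pendant '{"fingers":[-1,-1,-1,-1,-1],"linear":[[0.005,0,0],[0.005,0,0],[0.005,0,0],[0.005,0,0],[0.005,0,0]],"twist":[[0.3,0,0],[0.3,0,0],[0.3,0,0],[0.3,0,0],[0.3,0,0]]}' >/dev/null
python3 k.py
python3 -m pendant '{"fingers":[-1,-1,-1,-1,-1],"linear":[[0.005,0,0],[0.005,0,0],[0.005,0,0],[0.005,0,0],[0.005,0,0]],"twist":[[0.3,0,0],[0.3,0,0],[0.3,0,0],[0.3,0,0],[0.3,0,0]]}' >/dev/null
python3 k.py
```

```text
ang 1.7903 M [-0.05   0.096  0.081] Mtool [-0.082  0.07  -0.083] F [0.08 0.06 0.81] w 0.0106 bed [-3.90e-03 -1.00e-04  3.03e-01] xb [ 0.002 -0.002 -1.   ] q6 0.222 e6 -0.26 t 18.9
ang 1.9728 M [-0.018  0.131  0.08 ] Mtool [-0.08   0.1   -0.085] F [ 0.23 -0.13  1.51] w 0.0105 bed [-3.900e-03 -1.000e-04  3.026e-01] xb [ 0.002 -0.003 -1.   ] q6 0.404 e6 -0.26 t 19.4
```

```bash

python3 -m pendant '{"fingers":[-1,-1,-1,-1,-1],"linear":[[0.005,0,0],[0.005,0,0],[0.005,0,0],[0.005,0,0],[0.005,0,0]],"twist":[[0.3,0,0],[0.3,0,0],[0.3,0,0],[0.3,0,0],[0.3,0,0]]}' >/dev/null
python3 k.py
python3 -m pendant '{"fingers":[-1,-1,-1,-1,-1],"linear":[[0.005,0,0],[0.005,0,0],[0.005,0,0],[0.005,0,0],[0.005,0,0]],"twist":[[0.3,0,0],[0.3,0,0],[0.3,0,0],[0.3,0,0],[0.3,0,0]]}' >/dev/null
python3 k.py
```

```text
ang 2.1553 M [-0.019  0.072  0.008] Mtool [-0.008  0.04  -0.063] F [ 0.57 -0.44 -0.56] w 0.0106 bed [-3.900e-03 -1.000e-04  3.023e-01] xb [ 0.002 -0.003 -1.   ] q6 0.587 e6 -0.26 t 19.9
ang 2.3379 M [0.051 0.134 0.013] Mtool [-0.014  0.121 -0.077] F [0.07 0.44 0.88] w 0.0106 bed [-3.900e-03 -1.000e-04  3.019e-01] xb [ 0.002 -0.003 -1.   ] q6 0.769 e6 -0.245 t 20.4
```

```bash

python3 -m pendant '{"fingers":[1,1,1,1,1],"linear":[[0,0,0],[0,0,0],[0,0,0],[0,0,0],[0,0,0]],"twist":[[0,0,0],[0,0,0],[0,0,0],[0,0,0],[0,0,0]]}' >/dev/null
python3 k.py
python3 -m pendant '{"fingers":[1,1,1,1,1],"linear":[[0,0,0],[0,0,0],[0,0,0],[0,0,0],[0,0,0]],"twist":[[0,0,0],[0,0,0],[0,0,0],[0,0,0],[0,0,0]]}' >/dev/null
python3 k.py
python3 - <<'E'
from bench import vision
import cv2
p=vision.capture("wrist")["pixels"][180:380,230:410,::-1];cv2.imwrite("pics/w6.png",cv2.resize(p,None,fx=3,fy=3))
E
```

```text
ang 2.3342 M [0.009 0.004 0.014] Mtool [-0.014  0.009  0.002] F [-0.15 -0.16  0.64] w 0.0817 bed [-0.0039 -0.      0.3012] xb [ 0.001 -0.002 -1.   ] q6 0.766 e6 0.0 t 20.9
ang 2.3338 M [-0.026  0.008  0.019] Mtool [-0.019 -0.016 -0.022] F [-0.09 -0.23  0.12] w 0.0854 bed [-0.0039 -0.      0.3013] xb [ 0.001 -0.002 -1.   ] q6 0.765 e6 -0.0 t 21.4
```

View pics/w6.png

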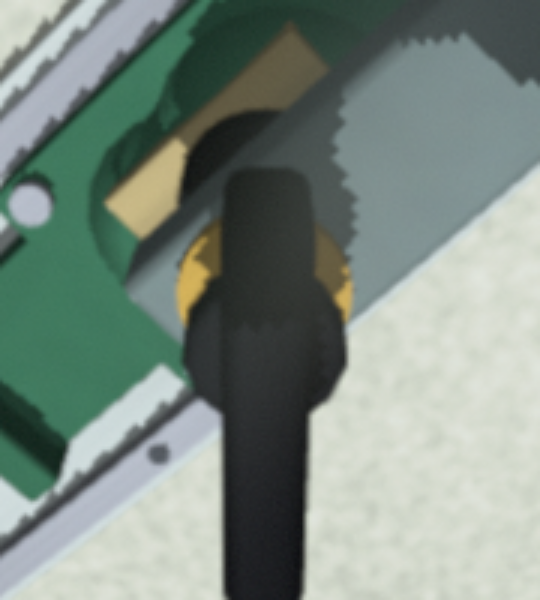

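```bash

for i in 1; do python3 -m pendant '{"fingers":[1,1,1,1,1],"linear":[[0,0,0],[0,0,0],[0,0,0],[0,0,0],[0,0,0]],"twist":[[-0.9,0,0],[-0.9,0,0],[-0.9,0,0],[-0.9,0,0],[-0.9,0,0]]}' >/dev/null; done
python3 k.py
```

```text
ang 1.7726 M [-0.032  0.026  0.009] Mtool [-0.009  0.013 -0.04 ] F [-0.29 -0.57  0.46] w 0.0854 bed [-0.0039  0.      0.3013] xb [ 0.001 -0.002 -1.   ] q6 0.204 e6 0.928 t 21.95
```

```bash

python3 -m pendant '{"fingers":[1,1,1,1,1],"linear":[[0,0,0],[0,0,0],[0,0,0],[0,0,0],[0,0,0]],"twist":[[-1,0,0],[-1,0,0],[-1,0,0],[-1,0,0],[-1,0,0]]}' >/dev/null
python3 -m pendant '{"fingers":[1,1,1,1,1],"linear":[[0,0,0],[0,0,0],[0,0,0],[0,0,0],[0,0,0]],"twist":[[-1,0,0],[-1,0,0],[-1,0,0],[-1,0,0],[-1,0,0]]}' >/dev/null
python3 -m pendant '{"fingers":[1,1,1,1,1],"linear":[[0,0,0],[0,0,0],[0,0,0],[0,0,0],[0,0,0]],"twist":[[-1,0,0],[-1,0,0],[-1,0,0],[-1,0,0],[-1,0,0]]}' >/dev/null
python3 k.py
```

```text
ang -0.1047 M [-0.028  0.035  0.002] Mtool [-0.002  0.03   0.033] F [ 0.11  1.04 -0.05] w 0.0853 bed [-0.0039 -0.      0.3014] xb [ 0.001 -0.002 -1.   ] q6 -1.673 e6 1.031 t 23.45
```

```bash

python3 -m pendant '{"fingers":[1,1,1,1,1],"linear":[[0,0,0],[0,0,0],[0,0,0],[0,0,0],[0,0,0]],"twist":[[-1,0,0],[-1,0,0],[-1,0,0],[-1,0,0],[-1,0,0]]}' >/dev/null
python3 -m pendant '{"fingers":[1,1,-1,-1,-1],"linear":[[0,0,0],[0,0,0],[0,0,0],[0,0,0],[0,0,0]],"twist":[[-0.6,0,0],[0,0,0],[0,0,0],[0,0,0],[0,0,0]]}' >/dev/null
python3 k.py
python3 -m pendant '{"fingers":[-1,-1,-1,-1,-1],"linear":[[0,0,0],[0,0,0],[0,0,0],[0,0,0],[0,0,0]],"twist":[[0,0,0],[0,0,0],[0,0,0],[0,0,0],[0,0,0]]}' 60 >/dev/null
python3 -m pendant '{"fingers":[-1,-1,-1,-1,-1],"linear":[[0,0,0],[0,0,0],[0,0,0],[0,0,0],[0,0,0]],"twist":[[0,0,0],[0,0,0],[0,0,0],[0,0,0],[0,0,0]]}' 60 >/dev/null
python3 k.py
```

```text
ang -0.8031 M [-0.055  0.007 -0.036] Mtool [0.036 0.04  0.038] F [ 0.29 -0.42  0.41] w 0.0438 bed [-0.0039 -0.      0.3014] xb [ 0.001 -0.002 -1.   ] q6 -2.371 e6 -0.003 t 24.45
ang -0.8016 M [0.03  0.028 0.019] Mtool [-0.019 -0.041  0.005] F [-0.53 -1.58  0.47] w 0.0106 bed [-3.800e-03 -1.000e-04  3.016e-01] xb [ 0.002 -0.002 -1.   ] q6 -2.37 e6 -0.014 t 25.45
```

```bash

python3 -m pendant '{"fingers":[-1,-1,-1,-1,-1],"linear":[[0.003,0,0],[0.003,0,0],[0.003,0,0],[0.003,0,0],[0.003,0,0]],"twist":[[0.2,0,0],[0.2,0,0],[0.2,0,0],[0.2,0,0],[0.2,0,0]]}' >/dev/null
python3 k.py
python3 -m pendant '{"fingers":[-1,-1,-1,-1,-1],"linear":[[0.003,0,0],[0.003,0,0],[0.003,0,0],[0.003,0,0],[0.003,0,0]],"twist":[[0.2,0,0],[0.2,0,0],[0.2,0,0],[0.2,0,0],[0.2,0,0]]}' >/dev/null
python3 k.py
python3 -m pendant '{"fingers":[-1,-1,-1,-1,-1],"linear":[[0.003,0,0],[0.003,0,0],[0.003,0,0],[0.003,0,0],[0.003,0,0]],"twist":[[0.2,0,0],[0.2,0,0],[0.2,0,0],[0.2,0,0],[0.2,0,0]]}' >/dev/null
python3 k.py
```

```text
ang -0.6731 M [0.003 0.079 0.221] Mtool [-0.221 -0.041  0.066] F [-0.26 -0.27  0.22] w 0.0104 bed [-3.800e-03 -1.000e-04  3.015e-01] xb [ 0.002 -0.003 -1.   ] q6 -2.242 e6 0.029 t 25.95
ang -0.5432 M [0.025 0.143 0.301] Mtool [-0.302 -0.076  0.123] F [-1.28 -1.06  0.58] w 0.0106 bed [-3.800e-03 -1.000e-04  3.014e-01] xb [ 0.002 -0.003 -1.   ] q6 -2.112 e6 0.101 t 26.45
ang -0.4126 M [-0.023  0.142  0.359] Mtool [-0.36  -0.012  0.142] F [0.07 0.19 0.4 ] w 0.0106 bed [-3.800e-03 -1.000e-04  3.012e-01] xb [ 0.002 -0.003 -1.   ] q6 -1.981 e6 0.124 t 26.95
```

Torque has risen sharply. I'll stop and check whether the bar still follows the tool.

```bash
python3 k.py; python3 - <<'E'
from bench import vision
import cv2
p=vision.capture("wrist")["pixels"][180:380,230:410,::-1];cv2.imwrite("pics/w7.png",cv2.resize(p,None,fx=3,fy=3))
p=vision.capture("scene")["pixels"][170:300,230:360,::-1];cv2.imwrite("pics/s7z.png",cv2.resize(p,None,fx=4.5,fy=4.5))
E
python3 k.py
```

```text
ang -0.4126 M [-0.023  0.142  0.359] Mtool [-0.36  -0.012  0.142] F [0.07 0.19 0.4 ] w 0.0106 bed [-3.800e-03 -1.000e-04  3.012e-01] xb [ 0.002 -0.003 -1.   ] q6 -1.981 e6 0.124 t 26.95
ang -0.4137 M [0.073 0.084 0.173] Mtool [-0.173 -0.092  0.063] F [-0.57 -0.63  0.55] w 0.0104 bed [-3.800e-03 -1.000e-04  3.012e-01] xb [ 0.002 -0.003 -1.   ] q6 -1.982 e6 0.287 t 27.05
```

View pics/w7.png

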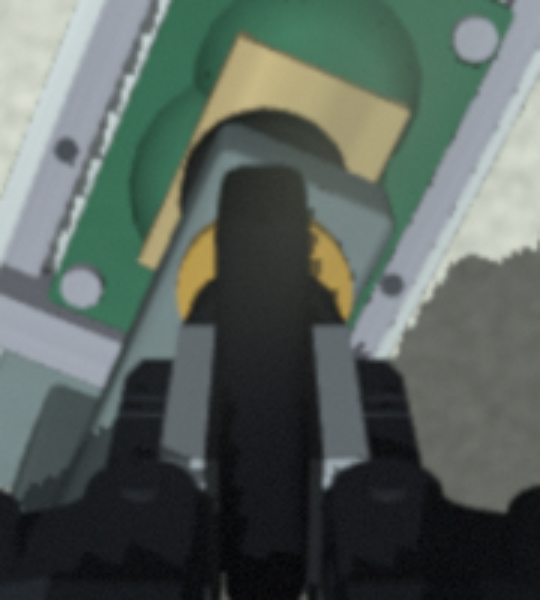

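View pics/s7z.png

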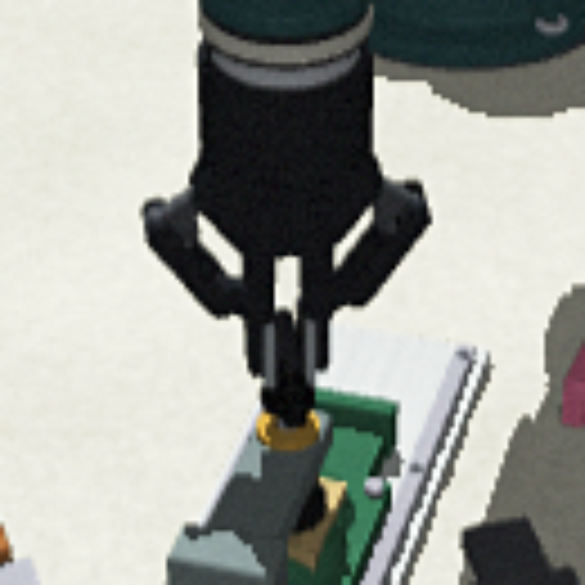

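```bash
cat > dw.py <<'E'
from st import *
from bench import vision
M=[];e=[]
for i in range(6):
    vision.capture("top");o=r.observe();M.append(o["moment"][2]);e.append(o["effort"][5])
print("static Mz",np.round(np.mean(M),3),np.round(M,3),"e6",np.round(e,3),"t",round(o["time"],2))
E
python3 dw.py
python3 -m pendant '{"fingers":[-1,-1,-1,-1,-1],"linear":[[0.002,0,0],[0.002,0,0],[0.002,0,0],[0.002,0,0],[0.002,0,0]],"twist":[[0.1,0,0],[0.1,0,0],[0.1,0,0],[0.1,0,0],[0.1,0,0]]}' >/dev/null
python3 k.py
```

```text
static Mz 0.155 [0.144 0.174 0.173 0.155 0.139 0.149] e6 [0.192 0.164 0.156 0.153 0.151 0.149] t 27.35
ang -0.3508 M [-0.013  0.148  0.379] Mtool [-0.38  -0.015  0.146] F [-0.33  0.36  0.61] w 0.0105 bed [-0.0038 -0.      0.3011] xb [ 0.002 -0.003 -1.   ] q6 -1.919 e6 0.242 t 27.85
```

```bash

python3 -m pendant '{"fingers":[-1,-1,-1,-1,-1],"linear":[[-0.003,0,0],[-0.003,0,0],[-0.003,0,0],[-0.003,0,0],[-0.003,0,0]],"twist":[[-0.2,0,0],[-0.2,0,0],[-0.2,0,0],[-0.2,0,0],[-0.2,0,0]]}' >/dev/null
python3 k.py
python3 -m pendant '{"fingers":[-1,-1,-1,-1,-1],"linear":[[-0.003,0,0],[-0.003,0,0],[-0.003,0,0],[-0.003,0,0],[-0.003,0,0]],"twist":[[-0.2,0,0],[-0.2,0,0],[-0.2,0,0],[-0.2,0,0],[-0.2,0,0]]}' >/dev/null
python3 k.py
python3 -m pendant '{"fingers":[-1,-1,-1,-1,-1],"linear":[[-0.003,0,0],[-0.003,0,0],[-0.003,0,0],[-0.003,0,0],[-0.003,0,0]],"twist":[[-0.2,0,0],[-0.2,0,0],[-0.2,0,0],[-0.2,0,0],[-0.2,0,0]]}' >/dev/null
python3 k.py
python3 -m pendant '{"fingers":[-1,-1,-1,-1,-1],"linear":[[-0.003,0,0],[-0.003,0,0],[-0.003,0,0],[-0.003,0,0],[-0.003,0,0]],"twist":[[-0.2,0,0],[-0.2,0,0],[-0.2,0,0],[-0.2,0,0],[-0.2,0,0]]}' >/dev/null
python3 k.py
```

```text
ang -0.4759 M [ 0.01   0.13  -0.217] Mtool [ 0.217 -0.048  0.121] F [-0.27  0.68  1.97] w 0.0106 bed [-3.800e-03 -2.000e-04  3.013e-01] xb [ 0.002 -0.002 -1.   ] q6 -2.045 e6 -0.041 t 28.35
ang -0.6065 M [-0.016  0.12  -0.187] Mtool [ 0.186 -0.036  0.116] F [-0.05  0.9   0.75] w 0.0104 bed [-3.800e-03 -2.000e-04  3.015e-01] xb [ 0.002 -0.002 -1.   ] q6 -2.175 e6 -0.025 t 28.85
ang -0.7379 M [ 0.023  0.036 -0.157] Mtool [ 0.157 -0.039  0.018] F [-0.16  0.07 -0.68] w 0.0102 bed [-3.800e-03 -2.000e-04  3.016e-01] xb [ 0.002 -0.002 -1.   ] q6 -2.307 e6 0.078 t 29.35
ang -0.8697 M [ 0.026  0.063 -0.077] Mtool [ 0.077 -0.061  0.031] F [0.44 0.79 0.87] w 0.0103 bed [-3.800e-03 -1.000e-04  3.017e-01] xb [ 0.002 -0.002 -1.   ] q6 -2.438 e6 0.155 t 29.85
```

```bash

python3 -m pendant '{"fingers":[-1,-1,-1,-1,-1],"linear":[[-0.002,0,0],[-0.002,0,0],[-0.002,0,0],[-0.002,0,0],[-0.001,0,0]],"twist":[[-0.2,0,0],[-0.1,0,0],[-0.1,0,0],[-0.1,0,0],[0,0,0]]}' >/dev/null
python3 k.py
for i in 1; do python3 -m pendant '{"fingers":[-1,-1,-1,-1,-1],"linear":[[0.002,0,0],[0.002,0,0],[0.002,0,0],[0.002,0,0],[0.002,0,0]],"twist":[[0.1,0,0],[0.1,0,0],[0.1,0,0],[0.1,0,0],[0.1,0,0]]}' >/dev/null; done
python3 k.py
python3 -m pendant '{"fingers":[-1,-1,-1,-1,-1],"linear":[[0.002,0,0],[0.002,0,0],[0.002,0,0],[0.002,0,0],[0.002,0,0]],"twist":[[0.1,0,0],[0.1,0,0],[0.1,0,0],[0.1,0,0],[0.1,0,0]]}' >/dev/null
python3 k.py
python3 -m pendant '{"fingers":[-1,-1,-1,-1,-1],"linear":[[0.002,0,0],[0.002,0,0],[0.002,0,0],[0.002,0,0],[0.002,0,0]],"twist":[[0.1,0,0],[0.1,0,0],[0.1,0,0],[0.1,0,0],[0.1,0,0]]}' >/dev/null
python3 k.py
python3 -m pendant '{"fingers":[-1,-1,-1,-1,-1],"linear":[[0.002,0,0],[0.002,0,0],[0.002,0,0],[0.002,0,0],[0.002,0,0]],"twist":[[0.1,0,0],[0.1,0,0],[0.1,0,0],[0.1,0,0],[0.1,0,0]]}' >/dev/null
python3 k.py
python3 -m pendant '{"fingers":[-1,-1,-1,-1,-1],"linear":[[0.002,0,0],[0.002,0,0],[0.002,0,0],[0.002,0,0],[0.002,0,0]],"twist":[[0.1,0,0],[0.1,0,0],[0.1,0,0],[0.1,0,0],[0.1,0,0]]}' >/dev/null
python3 k.py
python3 -m pendant '{"fingers":[-1,-1,-1,-1,-1],"linear":[[0.002,0,0],[0.002,0,0],[0.002,0,0],[0.002,0,0],[0.002,0,0]],"twist":[[0.1,0,0],[0.1,0,0],[0.1,0,0],[0.1,0,0],[0.1,0,0]]}' >/dev/null
python3 k.py
```

```text
ang -0.9363 M [ 0.025  0.049 -0.03 ] Mtool [ 0.03  -0.052  0.018] F [-0.19 -0.26  0.81] w 0.0104 bed [-3.800e-03 -1.000e-04  3.019e-01] xb [ 0.002 -0.002 -1.   ] q6 -2.505 e6 -0.059 t 30.35
ang -0.872 M [0.022 0.061 0.039] Mtool [-0.039 -0.057  0.032] F [-0.12  0.39  0.97] w 0.0105 bed [-3.800e-03 -1.000e-04  3.017e-01] xb [ 0.002 -0.002 -1.   ] q6 -2.44 e6 -0.067 t 30.85
ang -0.8065 M [0.026 0.019 0.105] Mtool [-0.105 -0.033 -0.   ] F [-0.2   0.84  0.15] w 0.0105 bed [-3.800e-03 -1.000e-04  3.016e-01] xb [ 0.002 -0.002 -1.   ] q6 -2.375 e6 -0.061 t 31.35
ang -0.7416 M [0.042 0.111 0.123] Mtool [-0.123 -0.095  0.07 ] F [-0.45  0.58  1.03] w 0.0101 bed [-3.800e-03 -1.000e-04  3.016e-01] xb [ 0.002 -0.003 -1.   ] q6 -2.31 e6 0.036 t 31.85
ang -0.677 M [0.054 0.129 0.223] Mtool [-0.223 -0.11   0.085] F [-0.44 -0.81  2.49] w 0.0105 bed [-3.800e-03 -1.000e-04  3.016e-01] xb [ 0.002 -0.003 -1.   ] q6 -2.245 e6 0.133 t 32.35
ang -0.6122 M [0.036 0.038 0.276] Mtool [-0.276 -0.049  0.018] F [-0.2  -0.52  0.95] w 0.0105 bed [-0.0039 -0.      0.3015] xb [ 0.002 -0.003 -1.   ] q6 -2.18 e6 0.196 t 32.85
ang -0.5469 M [0.036 0.142 0.329] Mtool [-0.329 -0.086  0.117] F [-0.53 -0.73  0.79] w 0.0105 bed [-0.0039 -0.      0.3014] xb [ 0.002 -0.003 -1.   ] q6 -2.115 e6 0.208 t 33.35
```

The touch shows clearly at angle ≈2.33 rad: torque is 0.05 N·m up to 2.335 and rises steeply after it. A quarter turn beyond that is about 3.9 rad, shown as 0.76 after the regrip. I'll tighten in steps and keep watching the torque.

```bash

python3 -m pendant '{"fingers":[-1,-1,-1,-1,-1],"linear":[[0.003,0,0],[0.003,0,0],[0.003,0,0],[0.003,0,0],[0.003,0,0]],"twist":[[0.2,0,0],[0.2,0,0],[0.2,0,0],[0.2,0,0],[0.2,0,0]]}' 80 >/dev/null
python3 k.py
python3 -m pendant '{"fingers":[-1,-1,-1,-1,-1],"linear":[[0.003,0,0],[0.003,0,0],[0.003,0,0],[0.003,0,0],[0.003,0,0]],"twist":[[0.2,0,0],[0.2,0,0],[0.2,0,0],[0.2,0,0],[0.2,0,0]]}' >/dev/null
python3 k.py
python3 -m pendant '{"fingers":[-1,-1,-1,-1,-1],"linear":[[0.003,0,0],[0.003,0,0],[0.003,0,0],[0.003,0,0],[0.003,0,0]],"twist":[[0.2,0,0],[0.2,0,0],[0.2,0,0],[0.2,0,0],[0.2,0,0]]}' >/dev/null
python3 k.py
python3 -m pendant '{"fingers":[-1,-1,-1,-1,-1],"linear":[[0.003,0,0],[0.003,0,0],[0.003,0,0],[0.003,0,0],[0.003,0,0]],"twist":[[0.2,0,0],[0.2,0,0],[0.2,0,0],[0.2,0,0],[0.2,0,0]]}' >/dev/null
python3 k.py
```

```text
ang -0.4166 M [0.017 0.182 0.35 ] Mtool [-0.35  -0.062  0.171] F [-1.    0.73  0.45] w 0.0101 bed [-0.0039 -0.      0.3012] xb [ 0.002 -0.003 -1.   ] q6 -1.985 e6 0.123 t 33.85
ang -0.286 M [0.023 0.09  0.376] Mtool [-0.376 -0.034  0.086] F [-1.18 -0.26  2.27] w 0.0099 bed [-0.0039 -0.      0.301 ] xb [ 0.002 -0.003 -1.   ] q6 -1.854 e6 0.146 t 34.35
ang -0.1552 M [0.052 0.182 0.349] Mtool [-0.35  -0.05   0.182] F [-0.63 -0.54  1.55] w 0.0099 bed [-0.0039 -0.      0.3008] xb [ 0.003 -0.003 -1.   ] q6 -1.723 e6 0.17 t 34.85
ang -0.0245 M [-0.009  0.168  0.442] Mtool [-0.443  0.032  0.164] F [-1.18 -0.15  2.42] w 0.0098 bed [-0.0039 -0.      0.3006] xb [ 0.003 -0.003 -1.   ] q6 -1.593 e6 0.193 t 35.35
```

Torque now rises linearly at about 0.18 N·m/rad. That matches 15 N/rad and puts the clamp at about 31 N now.

```bash

python3 -m pendant '{"fingers":[-1,-1,-1,-1,-1],"linear":[[0.004,0,0],[0.004,0,0],[0.004,0,0],[0.004,0,0],[0.004,0,0]],"twist":[[0.2,0,0],[0.2,0,0],[0.2,0,0],[0.2,0,0],[0.2,0,0]]}' >/dev/null
python3 k.py
python3 -m pendant '{"fingers":[-1,-1,-1,-1,-1],"linear":[[0.004,0,0],[0.004,0,0],[0.004,0,0],[0.004,0,0],[0.004,0,0]],"twist":[[0.2,0,0],[0.2,0,0],[0.2,0,0],[0.2,0,0],[0.2,0,0]]}' >/dev/null
python3 k.py
python3 -m pendant '{"fingers":[-1,-1,-1,-1,-1],"linear":[[0.004,0,0],[0.004,0,0],[0.004,0,0],[0.004,0,0],[0.004,0,0]],"twist":[[0.2,0,0],[0.2,0,0],[0.2,0,0],[0.2,0,0],[0.2,0,0]]}' >/dev/null
python3 k.py
python3 -m pendant '{"fingers":[-1,-1,-1,-1,-1],"linear":[[0.004,0,0],[0.004,0,0],[0.004,0,0],[0.004,0,0],[0.004,0,0]],"twist":[[0.2,0,0],[0.2,0,0],[0.2,0,0],[0.2,0,0],[0.2,0,0]]}' >/dev/null
python3 k.py
```

```text
ang 0.1062 M [-0.017  0.177  0.445] Mtool [-0.446  0.063  0.164] F [-1.37 -0.95  2.47] w 0.0102 bed [-0.0039 -0.      0.3003] xb [ 0.003 -0.003 -1.   ] q6 -1.462 e6 0.216 t 35.85
ang 0.237 M [-0.037  0.304  0.475] Mtool [-0.476  0.152  0.264] F [-0.71  0.02  2.43] w 0.0098 bed [-0.0039 -0.      0.3001] xb [ 0.003 -0.003 -1.   ] q6 -1.331 e6 0.239 t 36.35
ang 0.3677 M [0.015 0.293 0.468] Mtool [-0.47   0.135  0.259] F [-1.76 -0.66  2.65] w 0.0099 bed [-0.004  -0.      0.2999] xb [ 0.003 -0.003 -1.   ] q6 -1.2 e6 0.262 t 36.85
ang 0.4984 M [-0.02   0.296  0.432] Mtool [-0.433  0.197  0.22 ] F [-0.2  -0.91  2.88] w 0.0097 bed [-0.004  -0.      0.2997] xb [ 0.003 -0.004 -1.   ] q6 -1.07 e6 0.285 t 37.35
```

```bash

python3 -m pendant '{"fingers":[-1,-1,-1,-1,-1],"linear":[[0.004,0,0],[0.004,0,0],[0.004,0,0],[0.004,0,0],[0.004,0,0]],"twist":[[0.2,0,0],[0.2,0,0],[0.2,0,0],[0.2,0,0],[0.2,0,0]]}' >/dev/null
python3 k.py
python3 -m pendant '{"fingers":[-1,-1,-1,-1,-1],"linear":[[0.004,0,0],[0.004,0,0],[0.004,0,0],[0.004,0,0],[0,0,0]],"twist":[[0.2,0,0],[0.2,0,0],[0.2,0,0],[0.2,0,0],[0.1,0,0]]}' >/dev/null
python3 k.py
python3 dw.py
python3 - <<'E'
from bench import vision
import cv2
p=vision.capture("wrist")["pixels"][180:380,230:410,::-1];cv2.imwrite("pics/w8.png",cv2.resize(p,None,fx=3,fy=3))
E
```

```text
ang 0.6292 M [0.058 0.243 0.489] Mtool [-0.489  0.131  0.211] F [-0.97 -0.51  3.45] w 0.01 bed [-4.000e-03 -1.000e-04  2.994e-01] xb [ 0.003 -0.004 -1.   ] q6 -0.939 e6 0.307 t 37.85
ang 0.7472 M [0.005 0.307 0.539] Mtool [-0.541  0.237  0.191] F [-1.38 -0.64  2.73] w 0.0098 bed [-0.004  -0.      0.2992] xb [ 0.003 -0.004 -1.   ] q6 -0.821 e6 0.482 t 38.35
static Mz 0.408 [0.477 0.41  0.429 0.36  0.408 0.365] e6 [0.527 0.484 0.431 0.417 0.412 0.41 ] t 38.65
```

View pics/w8.png

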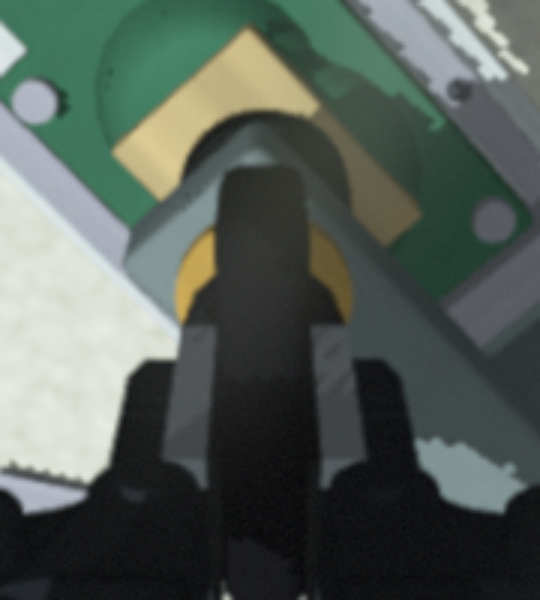

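The bar is still square in the pads, and the angle past touch is about 1.55 rad. Releasing and backing away.

```bash

python3 -m pendant '{"fingers":[1,1,1,1,1],"linear":[[0,0,0],[0,0,0],[0,0,0],[0,0,0],[0,0,0]],"twist":[[0,0,0],[0,0,0],[0,0,0],[0,0,0],[0,0,0]]}' >/dev/null
python3 k.py
python3 -m pendant '{"fingers":[1,1,1,1,1],"linear":[[-0.3,0,0],[-0.6,0,0],[-1,0,0],[-1,0,0],[-1,0,0]],"twist":[[0,0,0],[0,0,0],[0,0,0],[0,0,0],[0,0,0]]}' >/dev/null
python3 -m pendant '{"fingers":[1,1,1,1,1],"linear":[[-1,0,0],[-1,0,0],[-0.5,0,0],[0,0,0],[0,0,0]],"twist":[[0,0,0],[0,0,0],[0,0,0],[0,0,0],[0,0,0]]}' >/dev/null
python3 k.py
python3 - <<'E'
from st import *
from bench import vision
import cv2
o,Rt,P,B=state(PB)
p=vision.capture("wrist");cv2.imwrite("pics/w9.png",p["pixels"][:,:,::-1]);np.savez("w9",P=P,Rt=Rt)
p=vision.capture("scene");cv2.imwrite("pics/s9.png",p["pixels"][:,:,::-1])
E
```

```text
ang 0.7489 M [-0.022  0.047 -0.014] Mtool [0.014 0.051 0.012] F [-0.01 -0.13 -0.24] w 0.0814 bed [-0.0039  0.      0.2964] xb [ 0.001 -0.003 -1.   ] q6 -0.819 e6 -0.0 t 39.2
ang 0.7494 M [ 0.038  0.021 -0.014] Mtool [ 0.015 -0.006  0.043] F [0.17 0.14 0.13] w 0.0853 bed [-4.800e-03  4.000e-04  4.375e-01] xb [ 0.009 -0.002 -1.   ] q6 -0.819 e6 -0.0 t 40.2
```

View pics/w9.png

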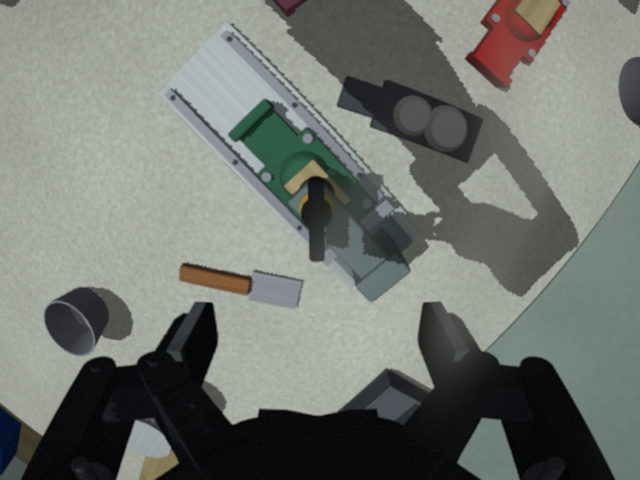

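View pics/s9.png

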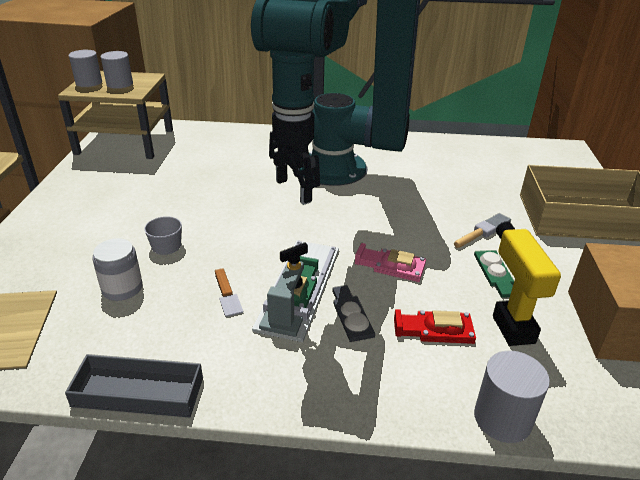

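Bar is upright in the wrist view at column 317, so it stayed where I left it. The bystanders look unmoved in the scene view. One last check of the tail position.

```bash
python3 - <<'E'
from h import *
from bench import finish_job
d=np.load("w9.npz");P,Rt=d["P"],d["Rt"]
for n,uv,z in [("bed",(163,96),.01),("bed",(226,25),.01),("tailt",(231,135),.04),("tailt",(268,101),.04)]:
    print(n,np.round(w2b(wray(uv,z,P,Rt)),4))
for u,v in [((317,180),(317,261))]:
    a=w2b(wray(u,.143,P,Rt));b=w2b(wray(v,.143,P,Rt));print("bar",np.arctan2(-(b-a)[1],(b-a)[0]))
finish_job()
E
```

```text
bed [-0.1948 -0.0526]
bed [-0.1981  0.0505]
tailt [-0.1037 -0.0228]
tailt [-0.1017  0.0269]
bar 0.7505428522217672
the job is handed in; nothing more can be done
```

I pushed the mould fully home, tightened the clamp about a quarter turn past the touch, then let go, moved clear and handed the job in at about 40 s. No verdict was reported.

- **Mould:** It slid with 5–7 N and stopped moving at 11–16 N of push. The wrist camera put the tail at about -105 mm before clamping and about -106 mm at the end. Both are corrected by the bed's visible end, and the home limit is -108 mm.
- **Knob:** My first grip caught the round hub below the bar, so I raised the gripper and gripped the bar itself. I regripped once more to get enough rotation.
- **Touch:** It was plain at about 2.335 rad. Torque stayed at 0.05 N·m up to there, then rose steeply. I went 0.45 rad past it, turned back to loose, and approached again slowly to confirm that angle.
- **Tightening:** I stopped at about 1.55 rad past the touch, against 1.57 rad for an exact quarter turn. The wrist camera showed the bar still at that angle after release. I can't measure the clamp force directly; from the angle I expect about 43 N.

**What disagreed:**
- Past the touch, torque rose by about 0.5 N·m, not the stated 0.3. I put the difference down to friction under the foot. Torque still climbed in a straight line consistent with 15 N per rad, so I went by the angle.
- The position I fitted for the bed was 2–3 mm off from the wrist camera's.

The bystanders look unmoved in the last scene picture. I checked that by eye and did not measure it.

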